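Try a titration stand's column with a square

TASK

I want to see whether the column of the titration stand is square to its base plate: first raise the small lift lever on the stand's head all the way up, so that the glass electrode hangs clear of its dish. Then pick up the steel square, stand it with its thick stock flat on the base plate at the column's right side (the side away from the lever), and press it into the corner until the stock lies flat on the plate and the upright blade lies against the middle of the column's side face. Finish still gripping the square and pressing it against both, so that I can look for light along the blade, and leave everything else where it is.

Things in the scene. Friction and masses are not known exactly. Their poses are not given: they have to be found in the camera images.
- stand: titration stand, fixed; place and yaw differ each time. Origin: on the column axis at bench level; -x is its front (towards the robot, up to 17 degrees askew), +y its left seen from the robot, z up. On the column, 155 to 220 mm up, a grey head 77 mm deep (to 55 mm in front), 44 mm wide, its pivot cheek reaching 43 mm to the left; in front of it, to 88 mm, a clamp with a glass electrode; behind, a clamp screw to 58 mm
- base_plate: white painted steel plate of the stand, same frame as the stand: 195 x 260 x 10 mm, from 140 mm in front of the column axis to 55 mm behind it, and from 180 mm to the right (-y) of it to 80 mm to the left; its top is 13 mm above the bench
- column: square aluminium column of the stand, 30 x 30 mm, its top 304 mm above the bench, upright on the plate without any flange; same frame as the stand: its flat right side face is at y = -15 mm and bare from the plate up to the head at 170 mm
- lift_lever (a joint): small lift lever on the left of the head, rad: 0 = fully down (points forward and 26 degrees below level), 1.1 = fully up against its stop (37 degrees above level). It lifts the electrode by 37 mm, turns stiffly (about 2 N at the knob) and stays where it is left
- lever_knob (a point): centre of the lever's black knob: a cylinder Ø18 mm, 24 mm long along the stand's y axis, at the end of the lever 90 mm from the pivot; 161 mm above the bench when down, 254 mm when up; nothing stands within 25 mm of its two flat ends
- lever_pivot (a point): the lever's pivot, 35 mm in front of the column axis, 50 mm left of it, 200 mm above the bench; the pivot axis is the stand's y axis, and the knob moves in an arc forward of it
- square: loose steel engineer's square, about 0.45 kg, standing on its stock on the bench, right of the stand. Stock: bar 140 x 24 x 20 mm high. Blade: 24 mm broad, 6 mm thick, rising flush with one end of the stock to 125 mm. Origin: outer heel corner (underside, mid width, blade end); x along the stock away from the blade, y across, z up. At the end x points along the stand's -y. Grip across the stock, 95 mm from the heel
- stock_end (a point): free end of the square's stock: on the underside, 140 mm along x from the square's origin
- electrode_tip (a point): lower end of the glass electrode: about 27 mm above the bench (inside the dish) when the lever is down
- dish: low round glass dish Ø76 mm, 26 mm high, on the base plate under the electrode; leave it. Origin: centre of its underside
- beaker: small glass beaker Ø52 x 66 mm, bystander. Origin: centre of its underside
- flask: conical glass flask Ø76 x 110 mm, bystander. Origin: centre of its underside
- dropper_a: white dropper bottle Ø52 x 147 mm, bystander. Origin: centre of its underside
- dropper_b: second white dropper bottle Ø52 x 147 mm, bystander. Origin: centre of its underside
- screwdriver: screwdriver 150 mm long lying on the bench, bystander
- stopper: rubber stopper Ø34 x 28 mm, bystander. Origin: centre of its underside
- mortar: white porcelain mortar Ø84 x 50 mm, bystander. Origin: centre of its underside
There are look-alikes about, which are no part of the job. Of the things shaped like the square, the steel one is meant.

How it is judged:
By the outcome, as a careful person would: the job done as asked, in the order asked, and still so for the second after the job is handed in, while the arm keeps its last pose, push and grip.
It also fails if it takes over 64 s, if anything falls off the work surface, if the arm or the gripper's body presses on something with over 40 N, if the wrist force passes 120 N, or if a joint passes its speed limit or range.

ROBOT

A 6-joint arm with a two-finger parallel gripper is mounted at the origin on the work surface. World frame = base frame: x ahead of the robot, y to its left, z up, the work surface at z = 0. Lengths are in m, angles in rad, forces in N, time in s.
With the tool pointing down it reaches from about 0.35 to 0.775 m from the base axis. Payload 7.3 kg.
Tool frame: the origin (TCP) lies at the very end of the fingers, on their centre line; the grasp point (between the pads) lies 19 mm behind it; x points along the fingers, y is the direction in which the jaws open and shut, and the axes are right-handed (so a half turn about x gives the same grasp; the last joint's range is limited). The gripper opens to 92 mm and grips with 3 to 60 N. Pads are 19 mm wide; open, the fingers measure 130 mm over their backs; the gripper's body (75 mm by 190 mm) begins 47 mm behind the grasp point.
Start: joints at [1.083, 0.342, 1.524, -0, 1.275, -0.146], TCP at [0.176, 0.495, 0.227] pointing down, gripper open.
Joint ranges: [-2.53, 2.53], [-0.77, 2.02], [0.04, 2.7], [-1, 4.14], [0.28, 2.66], [-3.11, 3.11]. Speed limits (rad/s): [2.57, 2.57, 3.14, 3.14, 3.14, 3.14].

INTERFACE

Orientations are given as [roll, pitch, yaw] about the fixed x, y, z axes, in that order (R = Rz(yaw) Ry(pitch) Rx(roll)).
In Python, from cell import observe, vision, job gives the robot as it stands.
- The arm moves only by the tool send_rows, never from a script. Its argument "motion" is a list of rows, each an object with "hand": the opening, from -1 (shut) to 1 (fully open), so that 0 is half open; "slide": the shift along the tool's x, y, z in mm, a list of three; "spin": the turn about the tool's x in rad. In form: [{"hand": hand, "slide": [tx, ty, tz], "spin": spin}, ...]. A call has 1 to 8 rows; each row shifts and turns the pose as measured when the row begins, along the tool's axes as they then stand; what a row does not reach is not made up. A row lasts 1/10 s, in which the tool goes at most 50 mm and 8.59 degrees, less where a joint would pass 70% of its speed; a pose out of reach is approached as far as the arm can. A call with a gripper value outside its range is refused whole. The fingers move at their own pace and stop on an object; "grip_force" is the grip in N (left out, the last holds). Time passes only in rows, so rows that do not move let the fingers close. It gives the time, the measured TCP pose, the force and the opening at its end, in the units of the state.
- observe(): the state, without advancing time (a new reading comes with each control period).
- vision.read_camera(name): name is "scene" or "top" or "wrist"; returns a dict with "pixels" (420x560x3 uint8, blue, green, red), "range_z" (420x560 float32, m along the optical axis (not along the pixel's ray), 0 where there is no reading), "fx", "fy", "cx", "cy" (pixels), "world_from_camera" (4x4, takes a point from camera to world coordinates); the wrist camera has in their place "T_tool_cam" (4x4, takes a point from camera to tool coordinates, whose origin is the TCP and whose axes are the tool frame's). Camera axes: x right, y down, z forward; pixel columns grow to the right and rows downward; lengths in m; the calibration is good to about 2 mm. A picture is of the moment at which its call begins: read the wrist's pose just before it.
- job.hand_in(): hands the job in, once; it reports no verdict.
Trained networks look in a picture, given as the dict that the camera call returned (one of the last four; its "shot" number tells which), for a name from the list of things; names that differ only in an ending like _2 or _b are one class to them, and where a whole thing is asked for, a point or a joint stands for the part that bears it (a point fixed in the world has none). Each returns a list of dicts, best first, with "conf" (0 to 1); they miss things now and then, are a little off and sometimes report something else, mostly with a low value. They report only what shows in the picture. A call takes as long as a camera call. They do not tell look-alikes from the thing itself.
- vision.search_frame(picture, thing): "uv" ([column, row] in pixels, amid what is visible of it).
- vision.cut_out(picture, thing): "mask" (420x560 bool, what is visible of it) and "uv" ([column, row] in pixels, amid what is visible of it).
The state is a dict: "time": time; "qpos": joint angles; "qvel": joint speeds; "joint_efforts": joint torques, N m; "tool_pos": TCP position; "tool_rot": TCP orientation; "contact_force": force on the tool from outside, world axes, zero at the start; "torque": the same for the moment, N m; "opening": finger opening in m.
Only numpy, scipy, OpenCV 4.12 (cv2) and the standard library are available. Lean on these libraries where they do the work, as an engineer would, in place of code of your own. Each camera call takes 0.05 s, during which the arm holds its last target.

## Working session

There is one attempt and no reset: what is moved stays moved. The work goes in short steps, Python scripts to look and compute and a tool call to move; the robot and the scene stay as the last step left them, time stands still between calls to the robot, and variables do not carry over. Pictures are saved under pics/ and viewed, and the job is handed in when it is done.

Besides the shell and the picture viewer there is one more tool, called after "Emit:" in YAML: its name, and indented under it one key for each argument. send_rows: Moves the arm, as the interface text tells. Its arguments: {"type":"object","properties":{"motion":{"type":"array","items":{"type":"object","properties":{"hand":{"type":"number"},"slide":{"type":"array","items":{"type":"number"}},"spin":{"type":"number"}}}},"grip_force":{"type":"number"}},"required":["motion"]}

```bash
ls; mkdir -p pics; cat > h.py <<'E'
import numpy as np, cv2
from scipy.spatial.transform import Rotation as R
from cell import observe, vision, job
def pts(p, T=None):
    T=p["world_from_camera"] if T is None else T
    z=p["range_z"]; v,u=np.mgrid[:z.shape[0],:z.shape[1]]
    P=np.stack([(u-p["cx"])/p["fx"]*z,(v-p["cy"])/p["fy"]*z,z],-1)
    return P@np.array(T)[:3,:3].T+np.array(T)[:3,3]
def tool():
    s=observe(); T=np.eye(4); T[:3,:3]=R.from_euler('xyz',s["tool_rot"]).as_matrix(); T[:3,3]=s["tool_pos"]; return T
E
python3 - <<'E'
from h import *
s=observe(); print(s); 
for n in("scene","top"):
    p=vision.read_camera(n); cv2.imwrite(f"pics/{n}0.png",p["pixels"]); np.savez(f"pics/{n}0.npz",P=pts(p),px=p["pixels"],K=[p["fx"],p["fy"],p["cx"],p["cy"]],T=p["world_from_camera"])
    print(n,np.round(p["world_from_camera"],3).tolist(),p["fx"])
    for t in["square","lever_knob","column","base_plate","dish","electrode_tip","stock_end"]:
        P=pts(p)
        for d in vision.search_frame(p,t)[:3]:
            u,v=np.round(d["uv"]).astype(int); print(t,(u,v),round(d["conf"],2),np.round(P[v,u],3))
E
```

```text
pics
{'time': 0.0, 'qpos': array([ 1.08297722e+00,  3.42744622e-01,  1.52502214e+00, -2.34067511e-05,
        1.27537021e+00, -1.45958899e-01]), 'qvel': array([ 0.00045049,  0.00145346, -0.00049212,  0.00099292,  0.00071637,
       -0.00116254]), 'joint_efforts': array([-7.41390413e-04, -4.31240916e+01, -2.44212896e+01,  7.16469577e-02,
        5.60057920e-02, -1.28123788e-04]), 'tool_pos': array([0.17577617, 0.49427302, 0.2260318 ]), 'tool_rot': array([-1.70226304,  1.56925184, -2.04411641]), 'contact_force': array([ 0.38072579,  0.06011554, -0.25326527]), 'torque': array([-0.00263327, -0.00288827, -0.01536013]), 'opening': 0.09184761547765248}
scene [[0.452, 0.695, -0.559, 1.247], [0.892, -0.348, 0.288, -0.369], [0.006, -0.629, -0.777, 1.113], [0.0, 0.0, 0.0, 1.0]] 393.71543474596484
square (np.int64(250), np.int64(183)) 0.83 [0.363 0.002 0.024]
square (np.int64(197), np.int64(244)) 0.6 [ 0.523 -0.264  0.021]
column (np.int64(329), np.int64(187)) 0.91 [0.642 0.14  0.22 ]
column (np.int64(245), np.int64(293)) 0.68 [ 0.776 -0.205  0.077]
column (np.int64(311), np.int64(192)) 0.6 [0.5
[... 984 characters left out ...]
64(207)) 0.52 [0.546 0.199 0.192]
lever_knob (np.int64(384), np.int64(232)) 0.22 [ 0.518 -0.273  0.018]
lever_knob (np.int64(357), np.int64(144)) 0.17 [ 0.746 -0.191  0.09 ]
column (np.int64(214), np.int64(163)) 0.93 [0.625 0.157 0.305]
column (np.int64(203), np.int64(205)) 0.43 [0.552 0.198 0.19 ]
base_plate (np.int64(256), np.int64(203)) 0.88 [0.595 0.082 0.012]
dish (np.int64(227), np.int64(215)) 0.62 [0.557 0.161 0.022]
electrode_tip (np.int64(227), np.int64(206)) 0.81 [0.56  0.146 0.138]
stock_end (np.int64(392), np.int64(288)) 0.96 [ 0.367 -0.292  0.018]
stock_end (np.int64(282), np.int64(292)) 0.89 [0.35  0.004 0.018]
stock_end (np.int64(389), np.int64(233)) 0.8 [ 0.515 -0.285  0.022]
```

View pics/scene0.png

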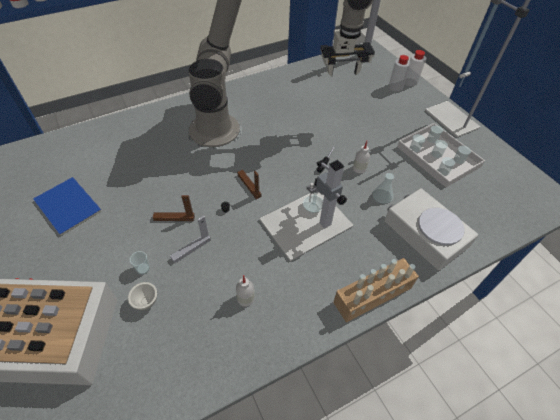

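View pics/top0.png

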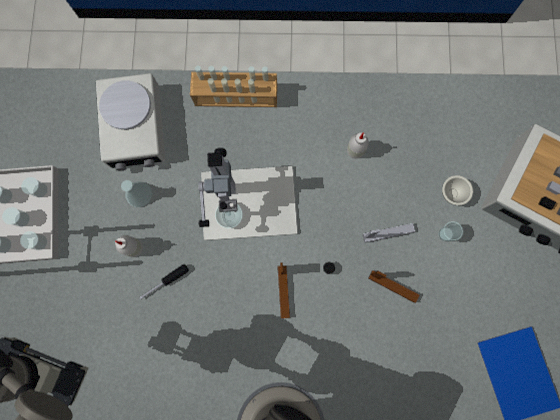

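```bash
python3 - <<'E'
import cv2
a=cv2.imread("pics/scene0.png");b=cv2.imread("pics/top0.png")
f=lambda im,x,y,w,h,k:cv2.resize(im[y:y+h,x:x+w],None,fx=k,fy=k,interpolation=2)
c1=f(b,250,200,200,130,4); cv2.imwrite("pics/topcrop.png",c1)
cv2.imwrite("pics/scenecrop.png",f(a,150,130,260,190,3))
E
```

```text
(no output)
```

View pics/topcrop.png

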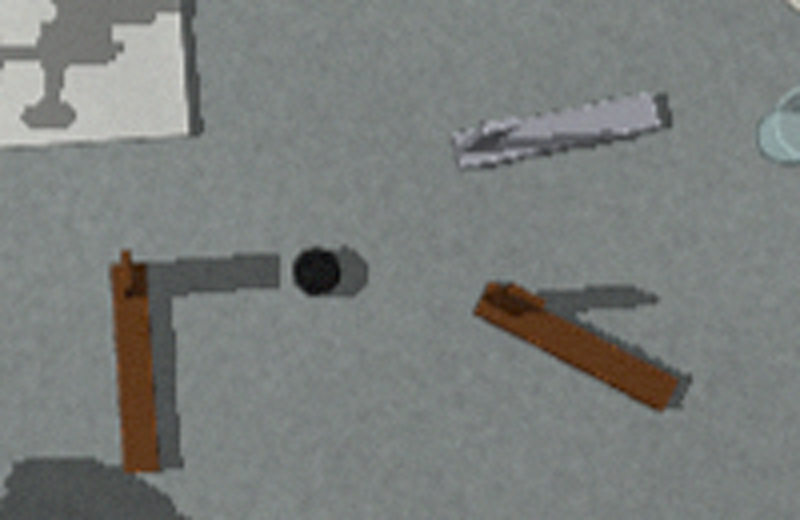

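View pics/scenecrop.png

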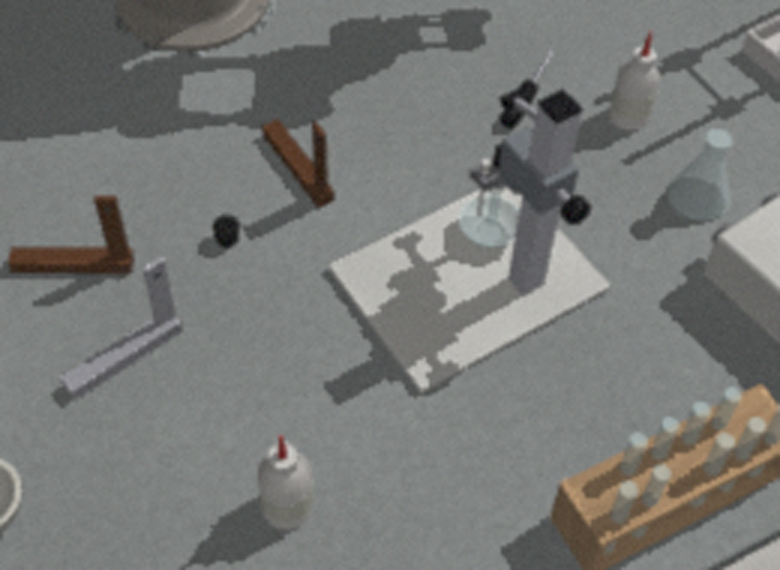

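The steel square is the grey one (top ~(390,232), scene ~(190,243)). The brown ones at top (284,291) and (394,286) are the look-alikes. Next I'll measure the stand and the square.

```bash
python3 - <<'E'
import numpy as np,cv2
def ray(D,uv,z):
    fx,fy,cx,cy=D["K"];T=D["T"];d=T[:3,:3]@np.array([(uv[0]-cx)/fx,(uv[1]-cy)/fy,1]);o=T[:3,3];return o+d*(z-o[2])/d[2]
D=np.load("pics/top0.npz");P=D["P"];px=D["px"]
for nm in("top","scene"):
    D=np.load(f"pics/{nm}0.npz");P=D["P"]
    m=(abs(P[...,2]-0.013)<0.005)&(P[...,0]>.45)&(P[...,0]<.72)&(P[...,1]>-.08)&(P[...,1]<.25)
    bench=(abs(P[...,2])<.004)
    print(nm,"bench med",np.median(P[bench][:,2]),"plate z",np.median(P[m][:,2]))
    m=cv2.morphologyEx(m.astype(np.uint8),cv2.MORPH_OPEN,np.ones((3,3)))>0
    q=P[m][:,:2].astype(np.float32); r=cv2.minAreaRect(q); print("plate rect",r, np.round(cv2.boxPoints(r),3).tolist(), m.sum())
    # column top
    m=(abs(P[...,2]-.304)<.006)&(abs(P[...,0]-.63)<.06)&(abs(P[...,1]-.15)<.06); q=P[m]; print("coltop",m.sum(),q.mean(0),cv2.minAreaRect(q[:,:2].astype(np.float32)))
    # square
    reg=(abs(P[...,0]-.52)<.07)&(abs(P[...,1]+.25)<.12)
    m=reg&(abs(P[...,2]-.02)<.005); q=P[m]; print("stock top",m.sum(),q.mean(0),cv2.minAreaRect(q[:,:2].astype(np.float32)),np.round(cv2.boxPoints(cv2.minAreaRect(q[:,:2].astype(np.float32))),3).tolist())
    m=reg&(P[...,2]>.04); q=P[m]; print("blade",m.sum(),q.mean(0),q.max(0),q.min(0))
    m=reg&(P[...,2]>.117); q=P[m]; print("bladetop",m.sum(),q.mean(0) if len(q) else 0)
E
```

```text
top bench med -0.00028751210956667883 plate z 0.012641026752298279
plate rect ((0.5979241132736206, 0.10434935986995697), (0.19493696093559265, 0.26011115312576294), 4.92332124710083) [[0.49000000953674316, 0.22599999606609344], [0.5120000243186951, -0.03400000184774399], [0.7059999704360962, -0.017000000923871994], [0.6840000152587891, 0.24199999868869781]] 3985
coltop 196 [0.63581736 0.15646515 0.30351474] ((0.6359017491340637, 0.15702174603939056), (0.0336269810795784, 0.03225110471248627), 4.671135902404785)
stock top 356 [ 0.51999087 -0.29250847  0.01934507] ((0.5192675590515137, -0.2850876748561859), (0.024479348212480545, 0.1395343393087387), 13.29463005065918) [[0.4909999966621399, -0.2199999988079071], [0.5230000019073486, -0.35600000619888306], [0.546999990940094, -0.3499999940395355], [0.5149999856948853, -0.21400000154972076]]
blade 67 [ 0.50464822 -0.22701067  0.09676998] [ 0.51015062 -0.21650526  0.12779368] [ 0.50073969 -0.24067722  0.04037167]
bladetop 27 [ 0.50610398 -0.22908879  0.12348952]
scene bench med 9.210714266005837e-05 plate z 0.013243436516422458
plate rec
[... 249 characters left out ...]
766349792, 0.24400000274181366]] 2686
coltop 101 [0.637815   0.15500083 0.30379574] ((0.6373692750930786, 0.1554572433233261), (0.034239932894706726, 0.03415919467806816), 89.48531341552734)
stock top 280 [ 0.52202544 -0.29088026  0.01952067] ((0.5203840136528015, -0.28566980361938477), (0.028916819021105766, 0.14000731706619263), 11.318416595458984) [[0.492000013589859, -0.2199999988079071], [0.5199999809265137, -0.3569999933242798], [0.5479999780654907, -0.35100001096725464], [0.5210000276565552, -0.21400000154972076]]
blade 130 [ 0.50807044 -0.22994624  0.08705786] [ 0.51352951 -0.21720575  0.12884875] [ 0.502818   -0.24178821  0.04041964]
bladetop 23 [ 0.50731428 -0.23000497  0.12292514]
```

```bash
cat >> h.py <<'E'
YAW=np.radians(4.8); O=np.array([.6363,.157,0])
RS=R.from_euler('z',YAW).as_matrix()
def s2w(p): return O+RS@np.array(p,float)
def w2s(P): return (np.asarray(P)-O)@RS
def plan(target, ydir=None, maxmm=45, maxdeg=8):
    """rows from present pose to target TCP; ydir = world angle of tool y (mod pi)"""
    T=tool(); t=np.array(target); rot=T[:3,:3].copy(); p=T[:3,3].copy()
    spin=0
    if ydir is not None:
        a=np.arctan2(rot[1,1],rot[0,1]); d=(ydir-a+np.pi/2)%np.pi-np.pi/2
        spin=-d
    n=int(max(np.ceil(np.linalg.norm(t-p)*1000/maxmm),np.ceil(abs(np.degrees(spin))/maxdeg),1))
    step=(t-p)/n
    for i in range(n):
        s=rot.T@step*1000; print("  slide",np.round(s,1).tolist(),"spin",round(spin/n,4))
        rot=rot@R.from_rotvec([spin/n,0,0]).as_matrix()
    print("  n",n,"total spin",spin,"q6",observe()["qpos"][5])
E
python3 - <<'E'
from h import *
print(np.round(tool(),3).tolist())
D=np.load("pics/top0.npz");P=D["P"]
S=w2s(P.reshape(-1,3)); ok=P.reshape(-1,3)[:,2]>.05
m=ok&(S[:,0]>-.2)&(S[:,0]<-.04)&(abs(S[:,1])<.15)
for nm in("top","scene"):
    P=np.load(f"pics/{nm}0.npz")["P"].reshape(-1,3);S=w2s(P)
    m=(P[:,2]>.05)&(S[:,0]>-.16)&(S[:,0]<.07)&(abs(S[:,1])<.15)
    H={}
    for s in S[m]:
        k=(int(np.floor(s[0]*100)),int(np.floor(s[1]*100))); H[k]=max(H.get(k,0),s[2])
    print(nm,"rows x cm -16..6, cols y cm -5..9, height mm")
    for x in range(-16,7): print(x,[int(1000*H.get((x,y),0)) for y in range(-5,10)])
    k=(P[:,2]>.145)&(S[:,0]<-.095)&(S[:,1]>.02)&(S[:,0]>-.16)&(S[:,1]<.12)
    print("knob",k.sum(),S[k].min(0),S[k].max(0),S[k].mean(0))
    # tall things
    for c,rx in(("dropA",(.3,.55,.3,.5)),("right",(.3,.85,-.5,-.1))):
        k=(P[:,2]>.03)&(P[:,0]>rx[0])&(P[:,0]<rx[1])&(P[:,1]>rx[2])&(P[:,1]<rx[3])
        G={}
        for q in P[k]:
            kk=(round(q[0]/.04)*4,round(q[1]/.04)*4); G[kk]=max(G.get(kk,0),int(q[2]*1000))
        print(c,sorted(G.items()))
E
```

```text
[[0.0, 0.335, 0.942, 0.176], [0.0, 0.942, -0.335, 0.495], [-1.0, 0.0, 0.0, 0.227], [0.0, 0.0, 0.0, 1.0]]
top rows x cm -16..6, cols y cm -5..9, height mm
-16 [0, 0, 0, 0, 0, 0, 0, 0, 0, 0, 0, 0, 0, 0, 0]
-15 [0, 0, 0, 0, 0, 0, 0, 0, 0, 0, 0, 0, 0, 0, 0]
-14 [0, 0, 0, 0, 0, 0, 0, 0, 0, 177, 180, 179, 0, 0, 0]
-13 [0, 0, 0, 0, 0, 0, 0, 0, 185, 189, 186, 182, 0, 0, 0]
-12 [0, 0, 0, 0, 0, 0, 0, 0, 181, 187, 189, 0, 0, 0, 0]
-11 [0, 0, 0, 0, 0, 0, 0, 0, 0, 187, 187, 0, 0, 0, 0]
-10 [0, 0, 0, 0, 0, 0, 0, 0, 0, 190, 189, 0, 0, 0, 0]
-9 [0, 0, 144, 155, 166, 166, 160, 0, 0, 196, 191, 0, 0, 0, 0]
-8 [0, 0, 156, 159, 172, 169, 163, 0, 0, 198, 195, 0, 0, 0, 0]
-7 [0, 0, 143, 144, 202, 206, 142, 0, 0, 200, 197, 0, 0, 0, 0]
-6 [0, 0, 137, 215, 216, 218, 218, 213, 216, 203, 203, 0, 0, 0, 0]
-5 [0, 0, 0, 217, 216, 221, 218, 218, 219, 210, 211, 0, 0, 0, 0]
-4 [0, 0, 0, 216, 219, 217, 219, 217, 220, 214, 215, 0, 0, 0, 0]
-3 [0, 0, 221, 221, 222, 223, 220, 220, 219, 206, 208, 0, 0, 0, 0]
-2 [0, 0, 222, 308, 308, 307, 306, 223, 0, 0, 0, 0, 0, 0, 0]
-1 [0, 0, 220, 309, 307, 311, 306, 220, 0, 0, 0, 0, 0,
[... 2174 characters left out ...]
10, 204, 0, 0, 0, 0, 0, 0, 0, 0]
5 [0, 0, 0, 207, 212, 207, 205, 0, 0, 0, 0, 0, 0, 0, 0]
6 [0, 0, 0, 0, 0, 0, 0, 0, 0, 0, 0, 0, 0, 0, 0]
knob 50 [-0.12984756  0.03609147  0.17166101] [-0.09567301  0.06258453  0.18946874] [-0.11594349  0.04612688  0.18268552]
dropA [((40, 32), 32), ((44, 40), 114), ((44, 44), 111), ((48, 40), 146), ((48, 44), 118)]
right [((40, -24), 127), ((40, -12), 31), ((44, -12), 34), ((48, -44), 68), ((52, -48), 70), ((52, -44), 70), ((52, -24), 128), ((52, -20), 124), ((56, -44), 69), ((60, -48), 52), ((60, -44), 52), ((64, -48), 52), ((64, -44), 54), ((68, -48), 54), ((68, -44), 52), ((72, -20), 81), ((76, -24), 80), ((76, -20), 146), ((76, -16), 83), ((80, -20), 82)]
```

The lever is already partly up: the knob centre is about 179 mm high, so roughly 13.5° below level. I'll move above the knob.

```bash
python3 - <<'E'
from h import *
K=s2w([-.1225,.0495,.0]); print(K)
plan([K[0],K[1],.27],np.radians(94.8))
E
```

```text
[0.51008757 0.19607586 0.        ]
  slide [-3.9, -15.4, 37.7] spin -0.0387
  slide [-3.9, -16.8, 37.1] spin -0.0387
  slide [-3.9, -18.3, 36.4] spin -0.0387
  slide [-3.9, -19.7, 35.7] spin -0.0387
  slide [-3.9, -21.0, 34.9] spin -0.0387
  slide [-3.9, -22.4, 34.1] spin -0.0387
  slide [-3.9, -23.7, 33.2] spin -0.0387
  slide [-3.9, -24.9, 32.2] spin -0.0387
  slide [-3.9, -26.1, 31.2] spin -0.0387
  slide [-3.9, -27.3, 30.2] spin -0.0387
  slide [-3.9, -28.5, 29.1] spin -0.0387
  n 11 total spin -0.42561729559807326 q6 -0.14596352412409427
```

Emit:
send_rows:
  motion:
    - {"hand": -0.26, "slide": [-6, -15, 38], "spin": -0.039}
    - {"hand": -0.26, "slide": [-6, -17, 37], "spin": -0.039}
    - {"hand": -0.26, "slide": [-6, -18, 36], "spin": -0.039}
    - {"hand": -0.26, "slide": [-6, -20, 36], "spin": -0.039}
    - {"hand": -0.26, "slide": [-6, -21, 35], "spin": -0.039}
    - {"hand": -0.26, "slide": [-6, -22, 34], "spin": -0.039}
    - {"hand": -0.26, "slide": [-4, -24, 33], "spin": -0.039}
    - {"hand": -0.26, "slide": [-4, -25, 32], "spin": -0.039}
  grip_force: 30

```text
time: 1.6
tool_pos: [0.4254, 0.275, 0.272]
tool_rot: [1.367, 1.569, 1.359]
contact_force: [0.2, 1.1, -0.1]
opening: 0.0354
```

```bash
python3 - <<'E'
from h import *
K=s2w([-.1225,.0495,.0])
s=observe();print(s["time"],s["tool_pos"],s["opening"])
plan([K[0],K[1],.27],np.radians(94.8))
E
```

```text
1.6 [0.42540753 0.27500161 0.27198699] 0.03540063295865873
  slide [0.6, -26.1, 28.4] spin -0.0304
  slide [0.6, -26.9, 27.6] spin -0.0304
  slide [0.6, -27.8, 26.8] spin -0.0304
  n 3 total spin -0.09129636504725336 q6 -1.1418276648537815
```

Emit:
send_rows:
  motion:
    - {"hand": -0.26, "slide": [0.5, -26, 28.5], "spin": -0.031}
    - {"hand": -0.26, "slide": [0.5, -27, 28], "spin": -0.031}
    - {"hand": -0.26, "slide": [0.5, -28, 27], "spin": -0.031}
    - {"hand": -0.26, "slide": [0, 0, 0], "spin": 0}

```text
time: 2.0
tool_pos: [0.5177, 0.1887, 0.271]
tool_rot: [0.278, 1.567, 0.363]
contact_force: [0.7, 0.7, 0.0]
opening: 0.0343
```

```bash
python3 - <<'E'
from h import *
T=tool(); p=vision.read_camera("wrist"); cv2.imwrite("pics/w1.png",p["pixels"])
print(T[:3,3], np.round(p["T_tool_cam"],3).tolist())
P=pts(p,T@p["T_tool_cam"]).reshape(-1,3); S=w2s(P)
for zc in(.176,):
    k=(P[:,2]>zc)&(S[:,0]<-.10)&(S[:,0]>-.15)&(S[:,1]>.02)&(S[:,1]<.09)&(P[:,2]<.2); print(k.sum(),S[k].min(0),S[k].max(0),S[k].mean(0),np.percentile(S[k],[3,97],axis=0))
K=s2w([-.1225,.0495,.0]); plan([K[0],K[1],.21],np.radians(94.8))
E
```

```text
[0.51765107 0.18872836 0.27104271] [[0.0, -0.28, 0.96, -0.158], [1.0, 0.0, -0.0, -0.0], [-0.0, 0.96, 0.28, -0.076], [0.0, 0.0, 0.0, 1.0]]
1131 [-0.1326609   0.03628548  0.17613937] [-0.10002598  0.05971565  0.18961797] [-0.12109403  0.04791353  0.18339989] [[-0.13209115  0.03704282  0.17803393]
 [-0.10184704  0.05877826  0.18710063]]
  slide [30.6, 3.1, -2.9] spin 0.0009
  slide [30.6, 3.1, -2.9] spin 0.0009
  n 2 total spin 0.0017328541820578192 q6 -1.4438777645874943
```

View pics/w1.png

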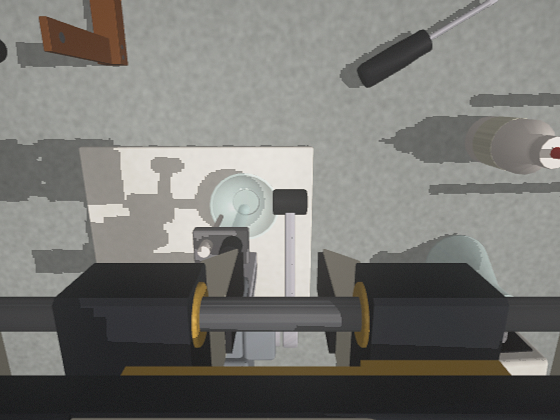

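```bash
python3 - <<'E'
from h import *
K=s2w([-.1228,.0485,.0]); plan([K[0],K[1],.205],np.radians(94.8))
E
```

```text
slide [33.1, 2.6, -3.0] spin 0.0009
  slide [33.1, 2.6, -3.0] spin 0.0009
  n 2 total spin 0.0017328541820578192 q6 -1.4438777645874943
```

Emit:
send_rows:
  motion:
    - {"hand": -0.26, "slide": [30, 2.5, -3], "spin": 0.002}
    - {"hand": -0.26, "slide": [30, 2.5, -3], "spin": 0}
    - {"hand": -0.26, "slide": [0, 0, 0], "spin": 0}

```text
time: 2.35
tool_pos: [0.5089, 0.1964, 0.2106]
tool_rot: [0.661, 1.565, 0.743]
contact_force: [-0.3, -0.4, 0.6]
opening: 0.0338
```

```bash
python3 - <<'E'
from h import *
K=s2w([-.1228,.0485,.0]); print(w2s(tool()[:3,3]),observe()["opening"]);plan([K[0],K[1],.160],np.radians(94.8))
E
```

```text
[-0.12367967  0.04988864  0.21062684] 0.03383066190785546
  slide [25.3, -0.8, 0.3] spin -0.0007
  slide [25.3, -0.8, 0.3] spin -0.0007
  n 2 total spin -0.001486200689396311 q6 -1.4278782463246256
```

Emit:
send_rows:
  motion:
    - {"hand": -0.26, "slide": [25, -0.8, 0.5], "spin": 0}
    - {"hand": -0.26, "slide": [24, -0.6, 0.3], "spin": 0}
    - {"hand": -0.26, "slide": [0, 0, 0], "spin": 0}

```text
time: 2.65
tool_pos: [0.5101, 0.198, 0.1646]
tool_rot: [0.485, 1.561, 0.57]
contact_force: [0.5, 0.7, -0.7]
opening: 0.0336
```

```bash
python3 - <<'E'
from h import *
print(w2s(tool()[:3,3]),observe()["opening"])
p=vision.read_camera("wrist"); cv2.imwrite("pics/w2.png",p["pixels"])
E
```

```text
[-0.12233329  0.05140202  0.16461808] 0.03361995614972648
```

View pics/w2.png

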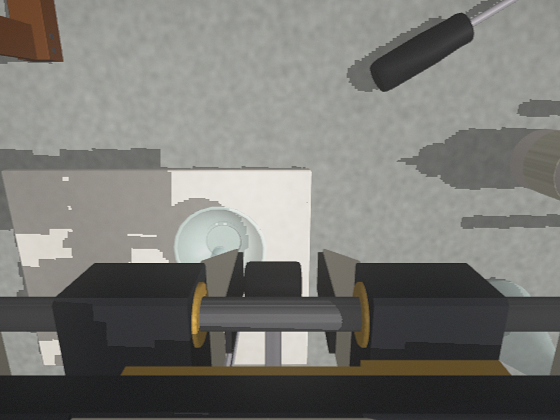

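Emit:
send_rows:
  motion:
    - {"hand": -0.26, "slide": [4, -2.7, 0.5], "spin": 0}
    - {"hand": -1, "slide": [0, 0, 0], "spin": 0}
    - {"hand": -1, "slide": [0, 0, 0], "spin": 0}
    - {"hand": -1, "slide": [0, 0, 0], "spin": 0}
    - {"hand": -1, "slide": [0, 0, 0], "spin": 0}
  grip_force: 30

```text
time: 3.2
tool_pos: [0.5133, 0.1952, 0.1675]
tool_rot: [0.19, 1.553, 0.276]
contact_force: [0.6, 0.4, -4.2]
opening: 0.0236
```

```bash
python3 - <<'E'
from h import *
s=observe();print(w2s(tool()[:3,3]),s["opening"],s["contact_force"])
T=tool()
a0=np.radians(-13.5);a1=np.radians(37.5);n=9
an=np.linspace(a0,a1,n+1)
k=[np.array([-.035-.09*np.cos(a),0,.2+.09*np.sin(a)]) for a in an]
for i in range(n): print(np.round(T[:3,:3].T@RS@(k[i+1]-k[i])*1000,1))
print(T[:3,:3].round(3))
E
```

```text
[-0.11935919  0.04831357  0.16745275] 0.02363416896177249 [ 0.55403126  0.35085178 -4.21324754]
[-8.8  0.  -1.5]
[-8.9  0.  -0.6]
[-8.9  0.   0.3]
[-8.8  0.   1.1]
[-8.7  0.   2. ]
[-8.4  0.   2.8]
[-8.1  0.   3.7]
[-7.7  0.   4.4]
[-7.2  0.   5.2]
[[ 0.017 -0.086  0.996]
 [ 0.005  0.996  0.086]
 [-1.     0.003  0.017]]
```

Emit:
send_rows:
  motion:
    - {"hand": -1, "slide": [-9, 0, -1.5], "spin": 0}
    - {"hand": -1, "slide": [-9, 0, -0.6], "spin": 0}
    - {"hand": -1, "slide": [-9, 0, 0.3], "spin": 0}
    - {"hand": -1, "slide": [-9, 0, 1.1], "spin": 0}

```text
time: 3.6
tool_pos: [0.5114, 0.1949, 0.2051]
tool_rot: [0.219, 1.555, 0.305]
contact_force: [2.1, -0.0, -5.8]
opening: 0.0237
```

```bash
python3 - <<'E'
from h import *
s=observe();print(w2s(tool()[:3,3]),s["opening"],s["contact_force"],s["tool_rot"])
p=vision.read_camera("wrist"); cv2.imwrite("pics/w3.png",p["pixels"])
E
```

```text
[-0.12127138  0.04825147  0.20509553] 0.0236990671205951 [ 2.12638127 -0.03857329 -5.79980979] [0.21890486 1.55517163 0.30503654]
```

View pics/w3.png

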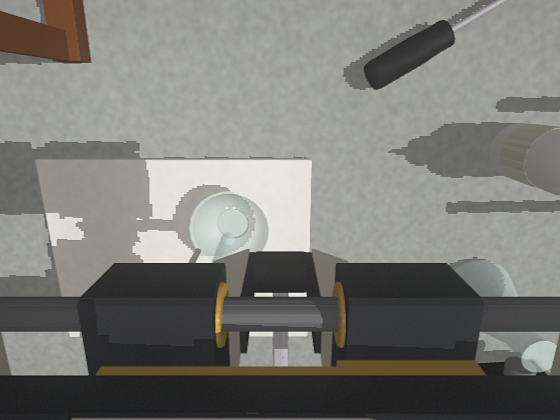

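Emit:
send_rows:
  motion:
    - {"hand": -1, "slide": [-9, 0, 2.0], "spin": 0}
    - {"hand": -1, "slide": [-9, 0, 2.8], "spin": 0}
    - {"hand": -1, "slide": [-8.5, 0, 3.7], "spin": 0}
    - {"hand": -1, "slide": [-8, 0, 4.4], "spin": 0}
    - {"hand": -1, "slide": [-5, 0, 4], "spin": 0}

```text
time: 4.15
tool_pos: [0.5296, 0.1965, 0.2494]
tool_rot: [0.221, 1.553, 0.307]
contact_force: [-2.6, 0.9, -24.9]
opening: 0.0236
```

```bash
python3 - <<'E'
from h import *
s=observe();print(w2s(tool()[:3,3]),s["opening"],s["contact_force"],s["tool_rot"])
E
```

```text
[-0.10306126  0.04825458  0.24938495] 0.02364664788460656 [ -2.56008674   0.86246548 -24.87000748] [0.22071222 1.55301536 0.30671932]
```

Emit:
send_rows:
  motion:
    - {"hand": -0.26, "slide": [0, 0, 0], "spin": 0}
    - {"hand": -0.26, "slide": [0, 0, 0], "spin": 0}
    - {"hand": -0.26, "slide": [-25, 0, 0], "spin": 0}
    - {"hand": -0.26, "slide": [-40, 0, 0], "spin": 0}
    - {"hand": -0.26, "slide": [-30, 0, -15], "spin": 0}
    - {"hand": -0.26, "slide": [0, 0, -45], "spin": 0}
    - {"hand": -0.26, "slide": [0, -20, -45], "spin": 0}

```text
time: 4.85
tool_pos: [0.4268, 0.168, 0.3485]
tool_rot: [0.232, 1.546, 0.319]
contact_force: [0.4, -1.0, 0.7]
opening: 0.0343
```

```bash
python3 - <<'E'
from h import *
s=observe();print(s["time"],w2s(tool()[:3,3]),s["tool_pos"],s["opening"],s["contact_force"],s["tool_rot"])
T=tool()
for n in("top","scene"):
    p=vision.read_camera(n); cv2.imwrite(f"pics/{n}1.png",p["pixels"]); P=pts(p).reshape(-1,3);S=w2s(P)
    for x in range(-14,-3):
        k=(S[:,0]>x/100)&(S[:,0]<x/100+.01)&(S[:,1]>.036)&(S[:,1]<.062)&(P[:,2]>.05)&(P[:,2]<.29); print(n,x,k.sum(),S[k].max(0).round(3) if k.any() else "")
E
```

```text
4.85 [-0.20779531  0.02850269  0.34848794] [0.42684842 0.16801487 0.34848794] 0.034309218515990954 [ 0.36119557 -1.00343128  0.72154964] [0.2321087  1.54608881 0.31853381]
top -14 0 
top -13 0 
top -12 0 
top -11 0 
top -10 0 
top -9 0 
top -8 0 
top -7 9 [-0.061  0.052  0.23 ]
top -6 15 [-0.05   0.054  0.224]
top -5 31 [-0.04   0.055  0.218]
top -4 33 [-0.03   0.055  0.217]
scene -14 0 
scene -13 0 
scene -12 10 [-0.11   0.058  0.263]
scene -11 25 [-0.1    0.06   0.265]
scene -10 23 [-0.09   0.059  0.263]
scene -9 13 [-0.082  0.053  0.252]
scene -8 12 [-0.071  0.052  0.243]
scene -7 3 [-0.069  0.052  0.233]
scene -6 0 
scene -5 0 
scene -4 0
```

View pics/scene1.png

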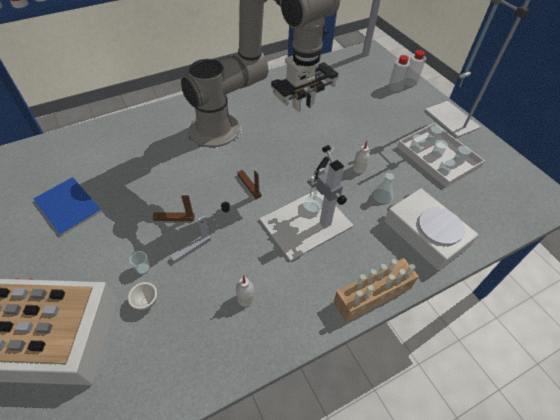

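The lever is up: the scene camera puts the knob top at 0.264 m, so its centre is about 0.255 m, and the electrode is out of the dish. Next is the steel square.

```bash
python3 - <<'E'
from h import *
print(tool()[:3,0], observe()["qpos"])
plan([.5255,-.3097,.23],np.radians(13.3),46)
E
```

```text
[ 0.02137149  0.00607057 -0.99975317] [ 0.20356101  0.12442478  1.47736884  0.00162711  1.51763982 -1.45228407]
  slide [10.7, -43.9, 5.4] spin 0.1294
  slide [10.7, -42.9, 11.0] spin 0.1294
  slide [10.7, -41.1, 16.4] spin 0.1294
  slide [10.7, -38.6, 21.6] spin 0.1294
  slide [10.7, -35.5, 26.4] spin 0.1294
  slide [10.7, -31.8, 30.8] spin 0.1294
  slide [10.7, -27.6, 34.6] spin 0.1294
  slide [10.7, -22.9, 37.9] spin 0.1294
  slide [10.7, -17.8, 40.5] spin 0.1294
  slide [10.7, -12.4, 42.5] spin 0.1294
  slide [10.7, -6.8, 43.7] spin 0.1294
  n 11 total spin 1.4236940199222228 q6 -1.4522840684094565
```

Emit:
send_rows:
  motion:
    - {"hand": 0.3, "slide": [10, -44, 5], "spin": 0.13}
    - {"hand": 0.3, "slide": [10, -43, 11], "spin": 0.13}
    - {"hand": 0.3, "slide": [10, -41, 16], "spin": 0.13}
    - {"hand": 0.3, "slide": [10, -39, 22], "spin": 0.13}
    - {"hand": 0.3, "slide": [10, -36, 26], "spin": 0.13}
    - {"hand": 0.3, "slide": [10, -32, 31], "spin": 0.13}
    - {"hand": 0.3, "slide": [10, -28, 35], "spin": 0.13}
    - {"hand": 0.3, "slide": [10, -23, 38], "spin": 0.13}

```text
time: 5.75
tool_pos: [0.4979, -0.1908, 0.2751]
tool_rot: [1.106, 1.526, 0.123]
contact_force: [0.8, 0.8, 1.1]
opening: 0.0596
```

```bash
python3 - <<'E'
from h import *
print(tool()[:3,0], observe()["qpos"],observe()["tool_pos"])
plan([.5255,-.3097,.21],np.radians(13.3),46)
E
```

```text
[ 0.04489247  0.0055314  -0.99897651] [-0.52630037  0.30025129  1.45014881  0.0279854   1.35521452 -1.11900484] [ 0.4978783  -0.19083394  0.27513461]
  slide [16.4, -11.4, 28.2] spin 0.0889
  slide [16.4, -8.8, 29.1] spin 0.0889
  slide [16.4, -6.2, 29.8] spin 0.0889
  slide [16.4, -3.5, 30.2] spin 0.0889
  n 4 total spin 0.3554909763692513 q6 -1.1190048438073825
```

```bash
python3 - <<'E'
from h import *
for i in range(3):
    s=observe(); print(s["qpos"],s["tool_pos"],s["tool_rot"],s["qvel"])
E
```

```text
[-0.52630037  0.30025129  1.45014881  0.0279854   1.35521452 -1.11900484] [ 0.4978783  -0.19083394  0.27513461] [1.10618334 1.52554893 0.12259646] [-0.71455596  0.50358412 -0.43387374  0.03309865 -0.07659919  0.6286007 ]
[-0.52630037  0.30025129  1.45014881  0.0279854   1.35521452 -1.11900484] [ 0.4978783  -0.19083394  0.27513461] [1.10618334 1.52554893 0.12259646] [-0.71455596  0.50358412 -0.43387374  0.03309865 -0.07659919  0.6286007 ]
[-0.52630037  0.30025129  1.45014881  0.0279854   1.35521452 -1.11900484] [ 0.4978783  -0.19083394  0.27513461] [1.10618334 1.52554893 0.12259646] [-0.71455596  0.50358412 -0.43387374  0.03309865 -0.07659919  0.6286007 ]
```

Emit:
send_rows:
  motion:
    - {"hand": 0.3, "slide": [0, 0, 0], "spin": 0}
    - {"hand": 0.3, "slide": [0, 0, 0], "spin": 0}
    - {"hand": 0.3, "slide": [0, 0, 0], "spin": 0}
    - {"hand": 0.3, "slide": [0, 0, 0], "spin": 0}

```text
time: 6.15
tool_pos: [0.4989, -0.1953, 0.2745]
tool_rot: [1.086, 1.525, 0.096]
contact_force: [-0.7, 0.5, -0.8]
opening: 0.0596
```

```bash
python3 - <<'E'
from h import *
s=observe(); print(s["qpos"],s["tool_pos"],s["tool_rot"],s["qvel"],tool()[:3,0])
E
```

```text
[-0.53224233  0.30503981  1.44503491  0.02736588  1.35480313 -1.11841576] [ 0.49886404 -0.19526665  0.27453426] [1.08625907 1.52532213 0.0962616 ] [ 0.01260991 -0.0110766  -0.00035476  0.00015551  0.00465063 -0.00277519] [ 0.04524807  0.00436916 -0.99896623]
```

Emit:
send_rows:
  motion:
    - {"hand": 0.3, "slide": [0, 0, 0], "spin": 0}
    - {"hand": 0.3, "slide": [0, 0, 0], "spin": 0}
    - {"hand": 0.3, "slide": [0, 0, 0], "spin": 0}
    - {"hand": 0.3, "slide": [0, 0, 0], "spin": 0}

```text
time: 6.55
tool_pos: [0.4994, -0.1922, 0.2764]
tool_rot: [1.056, 1.523, 0.072]
contact_force: [-0.5, -0.5, -0.3]
opening: 0.0598
```

```bash
python3 - <<'E'
from h import *
s=observe(); print(s["qpos"],s["tool_pos"],s["tool_rot"],s["qvel"],tool()[:3,0])
E
```

```text
[-0.52684355  0.30111515  1.44568384  0.02770949  1.35518386 -1.11884132] [ 0.49944103 -0.19217292  0.27636229] [1.05611105 1.52275907 0.07191998] [ 6.51660521e-03 -4.83137451e-03  7.28495705e-04  1.17426131e-03
 -1.67026427e-04 -5.08078607e-05] [ 0.04789465  0.00345053 -0.99884643]
```

Emit:
send_rows:
  motion:
    - {"hand": 0.3, "slide": [12, 0, 0], "spin": 0}
    - {"hand": 0.3, "slide": [12, 0, 0], "spin": 0}
    - {"hand": 0.3, "slide": [12, 0, 0], "spin": 0}
    - {"hand": 0.3, "slide": [12, 0, 0], "spin": 0}
    - {"hand": 0.3, "slide": [12, 0, 0], "spin": 0}

```text
time: 7.05
tool_pos: [0.5026, -0.1917, 0.2128]
tool_rot: [1.032, 1.521, 0.048]
contact_force: [-0.8, 0.3, -0.7]
opening: 0.0599
```

```bash
cat > st.py <<'E'
from h import *
s=observe(); q=s["qpos"]; print(np.round(q,4).tolist(),"sum",round(q[1]+q[2]+q[4],4),s["tool_pos"].round(4),"toolx",tool()[:3,0].round(4),"ydeg",np.degrees(np.arctan2(tool()[1,1],tool()[0,1])).round(2),s["contact_force"].round(1),s["opening"].round(4),s["time"])
E
python3 st.py
```

```text
Traceback (most recent call last):
  File "st.py", line 2, in <module>
    s=observe(); q=s["qpos"]; print(np.round(q,4).tolist(),"sum",round(q[1]+q[2]+q[4],4),s["tool_pos"].round(4),"toolx",tool()[:3,0].round(4),"ydeg",np.degrees(np.arctan2(tool()[1,1],tool()[0,1])).round(2),s["contact_force"].round(1),s["opening"].round(4),s["time"])
                                                                                                                                                                                                                                          ^^^^^^^^^^^^^^^^^^
AttributeError: 'float' object has no attribute 'round'
```

Emit:
send_rows:
  motion:
    - {"hand": 0.3, "slide": [-45, 0, 0], "spin": 0}
    - {"hand": 0.3, "slide": [0, 0, 0], "spin": 0}

```text
time: 7.25
tool_pos: [0.4988, -0.1909, 0.2539]
tool_rot: [1.139, 1.528, 0.155]
contact_force: [0.3, -0.0, 0.4]
opening: 0.0594
```

```bash
python3 st.py
```

```text
Traceback (most recent call last):
  File "st.py", line 2, in <module>
    s=observe(); q=s["qpos"]; print(np.round(q,4).tolist(),"sum",round(q[1]+q[2]+q[4],4),s["tool_pos"].round(4),"toolx",tool()[:3,0].round(4),"ydeg",np.degrees(np.arctan2(tool()[1,1],tool()[0,1])).round(2),s["contact_force"].round(1),s["opening"].round(4),s["time"])
                                                                                                                                                                                                                                          ^^^^^^^^^^^^^^^^^^
AttributeError: 'float' object has no attribute 'round'
```

Emit:
send_rows:
  motion:
    - {"hand": 0.3, "slide": [-48, 0, 0], "spin": 0}
    - {"hand": 0.3, "slide": [-48, 0, 0], "spin": 0}
    - {"hand": 0.3, "slide": [0, 0, 0], "spin": 0}

```text
time: 7.55
tool_pos: [0.493, -0.1906, 0.3459]
tool_rot: [1.287, 1.534, 0.303]
contact_force: [0.9, -0.7, -0.3]
opening: 0.0595
```

```bash
sed -i 's/s\["opening"\].round(4)/s["opening"]/' st.py; python3 st.py
```

```text
[-0.5305, 0.2686, 1.304, 0.0271, 1.5444, -1.1178] sum 3.117 [ 0.493  -0.1906  0.3459] toolx [ 0.035   0.0109 -0.9993] ydeg 33.64 [ 0.9 -0.7 -0.3] 0.059502040458970056 7.55
```

Emit:
send_rows:
  motion:
    - {"hand": 0.3, "slide": [16, 0, 0], "spin": 0}
    - {"hand": 0.3, "slide": [16, 0, 0], "spin": 0}
    - {"hand": 0.3, "slide": [16, 0, 0], "spin": 0}
    - {"hand": 0.3, "slide": [16, 0, 0], "spin": 0}
    - {"hand": 0.3, "slide": [16, 0, 0], "spin": 0}
    - {"hand": 0.3, "slide": [16, 0, 0], "spin": 0}

```text
time: 8.15
tool_pos: [0.4974, -0.1901, 0.2436]
tool_rot: [1.191, 1.531, 0.207]
contact_force: [0.2, 0.4, 0.1]
opening: 0.0598
```

```bash
python3 st.py
```

```text
[-0.5253, 0.3233, 1.5046, 0.0281, 1.2839, -1.1196] sum 3.1118 [ 0.4974 -0.1901  0.2436] toolx [ 0.0394  0.0083 -0.9992] ydeg 33.63 [0.2 0.4 0.1] 0.05975143418342845 8.15
```

Emit:
send_rows:
  motion:
    - {"hand": 0.3, "slide": [0, -27, -39], "spin": 0}
    - {"hand": 0.3, "slide": [0, -27, -39], "spin": 0}
    - {"hand": 0.3, "slide": [0, 0, 0], "spin": 0}

```text
time: 8.45
tool_pos: [0.4032, -0.1518, 0.2292]
tool_rot: [1.648, 1.541, 0.664]
contact_force: [0.0, 0.1, -0.3]
opening: 0.0593
```

```bash
python3 st.py
```

```text
[-0.559, 0.1576, 1.7685, 0.0295, 1.2056, -1.1562] sum 3.1317 [ 0.4032 -0.1518  0.2292] toolx [ 0.0231  0.0181 -0.9996] ydeg 33.62 [ 0.   0.1 -0.3] 0.05926836186969451 8.45
```

Emit:
send_rows:
  motion:
    - {"hand": 0.3, "slide": [0, 9, 13], "spin": 0}
    - {"hand": 0.3, "slide": [0, 9, 13], "spin": 0}
    - {"hand": 0.3, "slide": [0, 9, 13], "spin": 0}
    - {"hand": 0.3, "slide": [0, 9, 13], "spin": 0}
    - {"hand": 0.3, "slide": [0, 9, 13], "spin": 0}
    - {"hand": 0.3, "slide": [0, 9, 13], "spin": 0}

```text
time: 9.05
tool_pos: [0.5013, -0.1911, 0.2285]
tool_rot: [1.468, 1.538, 0.483]
contact_force: [-0.4, -0.2, 0.7]
opening: 0.0595
```

```bash
python3 st.py
```

```text
[-0.5236, 0.3494, 1.5086, 0.0288, 1.2663, -1.1176] sum 3.1243 [ 0.5013 -0.1911  0.2285] toolx [ 0.0288  0.0151 -0.9995] ydeg 33.55 [-0.4 -0.2  0.7] 0.059528042827607576 9.05
```

```bash
python3 - <<'E'
from h import *
plan([.40,-.0,.24],None,48)
E
```

```text
slide [-2.3, 4.3, -43.0] spin 0.0
  slide [-2.3, 4.3, -43.0] spin 0.0
  slide [-2.3, 4.3, -43.0] spin 0.0
  slide [-2.3, 4.3, -43.0] spin 0.0
  slide [-2.3, 4.3, -43.0] spin 0.0
  n 5 total spin 0 q6 -1.1175624765925967
```

Emit:
send_rows:
  motion:
    - {"hand": 0.3, "slide": [-2, 5, -48], "spin": 0}
    - {"hand": 0.3, "slide": [-2, 5, -48], "spin": 0}
    - {"hand": 0.3, "slide": [-2, 5, -48], "spin": 0}
    - {"hand": 0.3, "slide": [-2, 5, -48], "spin": 0}
    - {"hand": 0.3, "slide": [0, 0, 0], "spin": 0}

```text
time: 9.55
tool_pos: [0.4216, -0.0195, 0.2306]
tool_rot: [1.471, 1.536, 0.481]
contact_force: [0.2, -0.6, 0.8]
opening: 0.0595
```

```bash
python3 st.py; python3 - <<'E'
from h import *
plan([.51,-.25,.235],np.radians(13.3),18)
E
```

```text
[-0.2459, 0.1309, 1.7971, 0.0247, 1.1879, -0.8363] sum 3.1159 [ 0.4216 -0.0195  0.2306] toolx [ 0.0306  0.016  -0.9994] ydeg 33.31 [ 0.2 -0.6  0.8] 0.059529488852421784 9.55
  slide [-0.4, -3.7, 17.2] spin 0.025
  slide [-0.4, -3.3, 17.3] spin 0.025
  slide [-0.4, -2.9, 17.4] spin 0.025
  slide [-0.4, -2.5, 17.5] spin 0.025
  slide [-0.4, -2.0, 17.5] spin 0.025
  slide [-0.4, -1.6, 17.6] spin 0.025
  slide [-0.4, -1.1, 17.6] spin 0.025
  slide [-0.4, -0.7, 17.6] spin 0.025
  slide [-0.4, -0.3, 17.6] spin 0.025
  slide [-0.4, 0.2, 17.6] spin 0.025
  slide [-0.4, 0.6, 17.6] spin 0.025
  slide [-0.4, 1.1, 17.6] spin 0.025
  slide [-0.4, 1.5, 17.6] spin 0.025
  slide [-0.4, 1.9, 17.5] spin 0.025
  n 14 total spin 0.3493238701652883 q6 -0.8362682967638727
```

Emit:
send_rows:
  motion:
    - {"hand": 0.3, "slide": [0, 14, 15], "spin": 0}
    - {"hand": 0.3, "slide": [0, 14, 15], "spin": 0}
    - {"hand": 0.3, "slide": [0, 14, 15], "spin": 0}
    - {"hand": 0.3, "slide": [0, 14, 15], "spin": 0}
    - {"hand": 0.3, "slide": [0, 14, 15], "spin": 0}
    - {"hand": 0.3, "slide": [0, 14, 15], "spin": 0}
    - {"hand": 0.3, "slide": [0, 14, 15], "spin": 0}

```text
time: 10.25
tool_pos: [0.5792, -0.0563, 0.2331]
tool_rot: [1.28, 1.527, 0.295]
contact_force: [-0.4, -0.1, 1.1]
opening: 0.0599
```

```bash
python3 st.py
```

```text
[-0.2408, 0.4191, 1.3889, 0.023, 1.2963, -0.8316] sum 3.1043 [ 0.5792 -0.0563  0.2331] toolx [ 0.0416  0.0126 -0.9991] ydeg 33.53 [-0.4 -0.1  1.1] 0.059851874979270976 10.25
```

Emit:
send_rows:
  motion:
    - {"hand": 0.3, "slide": [0, -33, -36], "spin": 0}
    - {"hand": 0.3, "slide": [0, -33, -36], "spin": 0}
    - {"hand": 0.3, "slide": [0, -33, -36], "spin": 0}
    - {"hand": 0.3, "slide": [0, 0, 0], "spin": 0}

```text
time: 10.65
tool_pos: [0.4453, -0.0243, 0.2169]
tool_rot: [1.37, 1.534, 0.382]
contact_force: [0.6, -0.4, 0.7]
opening: 0.06
```

```bash
python3 st.py
```

```text
[-0.2424, 0.187, 1.7683, 0.0237, 1.1563, -0.834] sum 3.1116 [ 0.4453 -0.0243  0.2169] toolx [ 0.0344  0.0138 -0.9993] ydeg 33.37 [ 0.6 -0.4  0.7] 0.05997038295194942 10.65
```

Emit:
send_rows:
  motion:
    - {"hand": 0.3, "slide": [0, 12, 12], "spin": 0}
    - {"hand": 0.3, "slide": [0, 12, 12], "spin": 0}
    - {"hand": 0.3, "slide": [0, 12, 12], "spin": 0}
    - {"hand": 0.3, "slide": [0, -33, -36], "spin": 0}
    - {"hand": 0.3, "slide": [0, 0, 0], "spin": 0}

```text
time: 11.15
tool_pos: [0.4578, -0.0261, 0.2117]
tool_rot: [1.391, 1.536, 0.401]
contact_force: [-0.8, -0.1, 0.1]
opening: 0.0596
```

```bash
python3 st.py
```

```text
[-0.2392, 0.2166, 1.7454, 0.023, 1.1514, -0.829] sum 3.1134 [ 0.4578 -0.0261  0.2117] toolx [ 0.0324  0.0137 -0.9994] ydeg 33.28 [-0.8 -0.1  0.1] 0.05957800241674485 11.15
```

Emit:
send_rows:
  motion:
    - {"hand": 0.3, "slide": [0, 6, 6], "spin": 0}
    - {"hand": 0.3, "slide": [0, 6, 6], "spin": 0}
    - {"hand": 0.3, "slide": [0, 6, 6], "spin": 0}
    - {"hand": 0.3, "slide": [0, 6, 6], "spin": 0}
    - {"hand": 0.3, "slide": [0, 6, 6], "spin": 0}
    - {"hand": 0.3, "slide": [0, 6, 6], "spin": 0}

```text
time: 11.75
tool_pos: [0.5189, -0.0397, 0.2144]
tool_rot: [1.274, 1.529, 0.283]
contact_force: [-0.7, -0.6, -0.3]
opening: 0.0598
```

```bash
python3 st.py
```

```text
[-0.2365, 0.3217, 1.5904, 0.0224, 1.1932, -0.8242] sum 3.1053 [ 0.5189 -0.0397  0.2144] toolx [ 0.0402  0.0117 -0.9991] ydeg 33.24 [-0.7 -0.6 -0.3] 0.05979009896708177 11.75
```

Emit:
send_rows:
  motion:
    - {"hand": 0.3, "slide": [0, 33, 36], "spin": 0}
    - {"hand": 0.3, "slide": [0, 33, 36], "spin": 0}

```text
time: 11.95
tool_pos: [0.6126, -0.0629, 0.218]
tool_rot: [1.324, 1.532, 0.334]
contact_force: [-0.2, 0.2, 0.8]
opening: 0.0599
```

```bash
python3 st.py
```

```text
[-0.2376, 0.4961, 1.3058, 0.0217, 1.3072, -0.8237] sum 3.1091 [ 0.6126 -0.0629  0.218 ] toolx [ 0.0366  0.0127 -0.9993] ydeg 33.28 [-0.2  0.2  0.8] 0.059887422734863756 11.95
```

Emit:
send_rows:
  motion:
    - {"hand": 0.3, "slide": [0, -33, -36], "spin": 0}
    - {"hand": 0.3, "slide": [0, -33, -36], "spin": 0}

```text
time: 12.15
tool_pos: [0.5362, -0.0446, 0.2023]
tool_rot: [1.368, 1.535, 0.375]
contact_force: [-0.7, -0.0, 0.1]
opening: 0.0599
```

```bash
python3 st.py
```

```text
[-0.2378, 0.3681, 1.556, 0.0223, 1.1882, -0.8241] sum 3.1123 [ 0.5362 -0.0446  0.2023] toolx [ 0.0334  0.0132 -0.9994] ydeg 33.14 [-0.7 -0.   0.1] 0.059908619768005496 12.15
```

Emit:
send_rows:
  motion:
    - {"hand": 0.3, "slide": [0, -33, -36], "spin": 0}
    - {"hand": 0.3, "slide": [0, -33, -36], "spin": 0}

```text
time: 12.35
tool_pos: [0.4412, -0.0204, 0.1962]
tool_rot: [1.446, 1.538, 0.452]
contact_force: [-0.1, 0.3, 0.9]
opening: 0.06
```

```bash
python3 st.py
```

```text
[-0.2352, 0.2041, 1.8089, 0.023, 1.1036, -0.8229] sum 3.1167 [ 0.4412 -0.0204  0.1962] toolx [ 0.0291  0.0142 -0.9995] ydeg 33.1 [-0.1  0.3  0.9] 0.059970385421267855 12.35
```

Emit:
send_rows:
  motion:
    - {"hand": 0.3, "slide": [-5, 33, 36], "spin": 0}
    - {"hand": 0.3, "slide": [-5, 33, 36], "spin": 0}
    - {"hand": 0.3, "slide": [-5, -33, -36], "spin": 0}
    - {"hand": 0.3, "slide": [-5, -33, -36], "spin": 0}
    - {"hand": 0.3, "slide": [-5, 33, 36], "spin": 0}
    - {"hand": 0.3, "slide": [-5, 33, 36], "spin": 0}
    - {"hand": 0.3, "slide": [-5, -33, -36], "spin": 0}
    - {"hand": 0.3, "slide": [-5, -33, -36], "spin": 0}

```text
time: 13.15
tool_pos: [0.396, -0.0102, 0.1968]
tool_rot: [-2.559, 1.452, 2.73]
contact_force: [-0.8, 0.4, 0.6]
opening: 0.0597
```

```bash
python3 st.py
```

```text
[-0.2365, 0.2031, 1.8148, 0.0217, 1.2403, -0.8217] sum 3.2582 [ 0.396  -0.0102  0.1968] toolx [-0.1082  0.0472 -0.993 ] ydeg 33.24 [-0.8  0.4  0.6] 0.05965662124193385 13.15
```

Emit:
send_rows:
  motion:
    - {"hand": 0.3, "slide": [-5, 0, 0], "spin": 0}

```text
time: 13.25
tool_pos: [0.3926, -0.0092, 0.2006]
tool_rot: [-2.549, 1.445, 2.741]
contact_force: [0.7, 0.6, 0.5]
opening: 0.0596
```

```bash
python3 st.py; python3 -c "
from h import *
print(observe()['qvel'].round(3))"
```

```text
[-0.2362, 0.1971, 1.8119, 0.0216, 1.2565, -0.8216] sum 3.2655 [ 0.3926 -0.0092  0.2006] toolx [-0.1153  0.0488 -0.9921] ydeg 33.3 [0.7 0.6 0.5] 0.05960729655637114 13.25
[-0.011  0.052 -0.221  0.001  0.117  0.002]
```

Emit:
send_rows:
  motion:
    - {"hand": 0.3, "slide": [0, 33, 36], "spin": 0}

```text
time: 13.35
tool_pos: [0.4374, -0.0202, 0.196]
tool_rot: [-2.549, 1.445, 2.742]
contact_force: [0.9, 0.3, 0.5]
opening: 0.0599
```

```bash
python3 st.py; python3 -c "
from h import *
print(observe()['qvel'].round(3))"
```

```text
[-0.2366, 0.284, 1.707, 0.0214, 1.2752, -0.8226] sum 3.2662 [ 0.4374 -0.0202  0.196 ] toolx [-0.1159  0.049  -0.9921] ydeg 33.36 [0.9 0.3 0.5] 0.059881132015432624 13.35
[-0.017  0.986 -1.162 -0.002  0.134 -0.01 ]
```

Emit:
send_rows:
  motion:
    - {"hand": 0.3, "slide": [0, 33, 36], "spin": 0}

```text
time: 13.45
tool_pos: [0.4861, -0.0325, 0.1908]
tool_rot: [-2.552, 1.447, 2.739]
contact_force: [0.6, -0.6, 0.8]
opening: 0.0598
```

```bash
python3 st.py; python3 -c "
from h import *
print(observe()['qvel'].round(3))"
```

```text
[-0.2375, 0.3751, 1.5861, 0.021, 1.3025, -0.8231] sum 3.2637 [ 0.4861 -0.0325  0.1908] toolx [-0.1135  0.0483 -0.9924] ydeg 33.37 [ 0.6 -0.6  0.8] 0.0597816626149105 13.45
[-6.000e-03  8.780e-01 -1.191e+00 -1.000e-03  2.970e-01 -6.000e-03]
```

Emit:
send_rows:
  motion:
    - {"hand": 0.3, "slide": [0, -33, -36], "spin": 0}

```text
time: 13.55
tool_pos: [0.4514, -0.0245, 0.1875]
tool_rot: [-2.541, 1.44, 2.748]
contact_force: [-2.2, 0.8, -1.7]
opening: 0.0593
```

```bash
python3 st.py; python3 -c "
from h import *
print(observe()['qvel'].round(3))"
```

```text
[-0.2384, 0.3208, 1.6796, 0.0211, 1.2705, -0.8226] sum 3.2709 [ 0.4514 -0.0245  0.1875] toolx [-0.1204  0.05   -0.9915] ydeg 33.27 [-2.2  0.8 -1.7] 0.05931102001523835 13.55
[ 0.03  -1.233  1.493  0.002 -0.169  0.006]
```

Emit:
send_rows:
  motion:
    - {"hand": 0.3, "slide": [0, 33, 36], "spin": 0}

```text
time: 13.65
tool_pos: [0.463, -0.0267, 0.1779]
tool_rot: [-2.506, 1.401, 2.784]
contact_force: [-3.4, 1.3, -1.5]
opening: 0.0597
```

```bash
python3 st.py; python3 -c "
from h import *
print(observe()['qvel'].round(3))"
```

```text
[-0.2372, 0.3746, 1.6324, 0.021, 1.3032, -0.8226] sum 3.3102 [ 0.463  -0.0267  0.1779] toolx [-0.1582  0.0591 -0.9856] ydeg 33.52 [-3.4  1.3 -1.5] 0.059702946635470794 13.65
[-0.036  1.161 -1.673 -0.003  0.127  0.003]
```

Emit:
send_rows:
  motion:
    - {"hand": 0.3, "slide": [-10, 0, 0], "spin": 0}
    - {"hand": 0.3, "slide": [-45, 0, 0], "spin": 0}
    - {"hand": 0.3, "slide": [-45, 0, 0], "spin": 0}

```text
time: 13.95
tool_pos: [0.4759, -0.0323, 0.2649]
tool_rot: [-2.486, 1.369, 2.803]
contact_force: [0.9, -1.2, 0.6]
opening: 0.06
```

```bash
python3 st.py; python3 -c "
from h import *
print(observe()['qvel'].round(3))"
```

```text
[-0.2418, 0.3449, 1.4307, 0.0194, 1.5671, -0.8208] sum 3.3427 [ 0.4759 -0.0323  0.2649] toolx [-0.1892  0.0666 -0.9797] ydeg 33.63 [ 0.9 -1.2  0.6] 0.0600204778157524 13.95
[-0.016 -0.121 -0.967 -0.005  1.202  0.007]
```

Emit:
send_rows:
  motion:
    - {"hand": 0.3, "slide": [45, 0, 0], "spin": 0}

```text
time: 14.05
tool_pos: [0.4767, -0.0317, 0.2309]
tool_rot: [-2.501, 1.394, 2.789]
contact_force: [1.5, -0.0, -1.2]
opening: 0.0594
```

```bash
python3 st.py; python3 -c "
from h import *
print(observe()['qvel'].round(3))"
```

```text
[-0.2404, 0.3551, 1.507, 0.0199, 1.4557, -0.8214] sum 3.3177 [ 0.4767 -0.0317  0.2309] toolx [-0.1654  0.0609 -0.9843] ydeg 33.49 [ 1.5 -0.  -1.2] 0.05941378187322057 14.05
[ 0.018  0.263  1.275  0.003 -1.365 -0.008]
```

Emit:
send_rows:
  motion:
    - {"hand": 0.3, "slide": [-45, 0, 0], "spin": 0}

```text
time: 14.15
tool_pos: [0.4565, -0.0274, 0.2465]
tool_rot: [-2.469, 1.327, 2.82]
contact_force: [-9.2, 2.2, -10.1]
opening: 0.0596
```

```bash
python3 st.py; python3 -c "
from h import *
print(observe()['qvel'].round(3))"
```

```text
[-0.2415, 0.3468, 1.4876, 0.0194, 1.5505, -0.8209] sum 3.385 [ 0.4565 -0.0274  0.2465] toolx [-0.2293  0.0764 -0.9703] ydeg 33.87 [ -9.2   2.2 -10.1] 0.059582330894809715 14.15
[-1.500e-02 -2.150e-01 -1.587e+00 -1.000e-03  1.265e+00  5.000e-03]
```

Emit:
send_rows:
  motion:
    - {"hand": 0.3, "slide": [45, 0, 0], "spin": 0}
    - {"hand": 0.3, "slide": [0, 0, 0], "spin": 0}

```text
time: 14.35
tool_pos: [0.4579, -0.0273, 0.2262]
tool_rot: [-2.47, 1.328, 2.819]
contact_force: [-1.0, -0.6, -0.5]
opening: 0.0598
```

```bash
python3 st.py; python3 -c "
from h import *
print(observe()['qvel'].round(3))"
```

```text
[-0.2407, 0.3647, 1.5182, 0.0197, 1.501, -0.8209] sum 3.3839 [ 0.4579 -0.0273  0.2262] toolx [-0.2283  0.0763 -0.9706] ydeg 33.86 [-1.  -0.6 -0.5] 0.059778102223551316 14.35
[-0.002 -0.09  -0.233  0.     0.056  0.001]
```

Emit:
send_rows:
  motion:
    - {"hand": 0.3, "slide": [-45, 0, 0], "spin": 0}
    - {"hand": 0.3, "slide": [45, 0, 0], "spin": 0}
    - {"hand": 0.3, "slide": [0, 0, 0], "spin": 0}

```text
time: 14.65
tool_pos: [0.4624, -0.0284, 0.2314]
tool_rot: [-2.473, 1.336, 2.816]
contact_force: [-0.1, -0.2, -0.8]
opening: 0.0599
```

```bash
python3 st.py; python3 -c "
from h import *
print(observe()['qvel'].round(3))"
```

```text
[-0.2408, 0.3641, 1.5028, 0.0197, 1.5092, -0.8208] sum 3.3761 [ 0.4624 -0.0284  0.2314] toolx [-0.2209  0.0745 -0.9724] ydeg 33.81 [-0.1 -0.2 -0.8] 0.05991730571947509 14.65
[-0.007 -0.092 -0.519  0.001  0.128  0.003]
```

Emit:
send_rows:
  motion:
    - {"hand": 0.3, "slide": [-18, 0, 0], "spin": 0}
    - {"hand": 0.3, "slide": [-35, 0, 0], "spin": 0}
    - {"hand": 0.3, "slide": [-50, 0, 0], "spin": 0}
    - {"hand": 0.3, "slide": [50, 0, 0], "spin": 0}

```text
time: 15.05
tool_pos: [0.4909, -0.0367, 0.3054]
tool_rot: [-2.493, 1.381, 2.796]
contact_force: [3.0, -1.6, -0.5]
opening: 0.0596
```

```bash
python3 st.py; python3 -c "
from h import *
print(observe()['qvel'].round(3))"
```

```text
[-0.2431, 0.345, 1.3187, 0.0193, 1.6663, -0.8199] sum 3.33 [ 0.4909 -0.0367  0.3054] toolx [-0.1771  0.0637 -0.9821] ydeg 33.55 [ 3.  -1.6 -0.5] 0.05959420677415921 15.05
[ 2.200e-02  4.100e-02  1.770e+00  1.000e-03 -1.548e+00 -1.000e-02]
```

Emit:
send_rows:
  motion:
    - {"hand": 0.3, "slide": [35, 0, 0], "spin": 0}
    - {"hand": 0.3, "slide": [18, 0, 0], "spin": 0}

```text
time: 15.25
tool_pos: [0.4873, -0.0348, 0.2577]
tool_rot: [-2.502, 1.397, 2.787]
contact_force: [0.9, 0.4, 0.0]
opening: 0.0596
```

```bash
python3 st.py; python3 -c "
from h import *
print(observe()['qvel'].round(3))"
```

```text
[-0.2412, 0.3539, 1.4329, 0.0196, 1.528, -0.8207] sum 3.3147 [ 0.4873 -0.0348  0.2577] toolx [-0.1626  0.0602 -0.9849] ydeg 33.47 [0.9 0.4 0. ] 0.059601404577690795 15.25
[ 0.006  0.051  0.345  0.002 -0.443 -0.   ]
```

Emit:
send_rows:
  motion:
    - {"hand": 0.3, "slide": [-18, 0, 0], "spin": 0}
    - {"hand": 0.3, "slide": [-35, 0, 0], "spin": 0}
    - {"hand": 0.3, "slide": [-50, 0, 0], "spin": 0}
    - {"hand": 0.3, "slide": [50, 0, 0], "spin": 0}
    - {"hand": 0.3, "slide": [38, 0, 0], "spin": 0}
    - {"hand": 0.3, "slide": [26, 0, 0], "spin": 0}
    - {"hand": 0.3, "slide": [15, 0, 0], "spin": 0}

```text
time: 15.95
tool_pos: [0.5092, -0.0398, 0.2598]
tool_rot: [-2.568, 1.461, 2.722]
contact_force: [0.2, -0.3, 0.3]
opening: 0.0593
```

```bash
python3 st.py
```

```text
[-0.2405, 0.3546, 1.4179, 0.0196, 1.4772, -0.8209] sum 3.2497 [ 0.5092 -0.0398  0.2598] toolx [-0.1001  0.0447 -0.994 ] ydeg 33.25 [ 0.2 -0.3  0.3] 0.059331234563567 15.95
```

Emit:
send_rows:
  motion:
    - {"hand": 0.3, "slide": [-18, 0, 0], "spin": 0}
    - {"hand": 0.3, "slide": [-35, 0, 0], "spin": 0}
    - {"hand": 0.3, "slide": [-50, 0, 0], "spin": 0}
    - {"hand": 0.3, "slide": [50, 0, 0], "spin": 0}
    - {"hand": 0.3, "slide": [38, 0, 0], "spin": 0}
    - {"hand": 0.3, "slide": [26, 0, 0], "spin": 0}
    - {"hand": 0.3, "slide": [15, 0, 0], "spin": 0}

```text
time: 16.65
tool_pos: [0.5316, -0.045, 0.2627]
tool_rot: [-2.789, 1.521, 2.502]
contact_force: [0.2, 0.1, 0.2]
opening: 0.0597
```

```bash
python3 st.py
```

```text
[-0.2398, 0.3581, 1.4006, 0.0196, 1.4289, -0.8211] sum 3.1876 [ 0.5316 -0.045   0.2627] toolx [-0.04    0.0298 -0.9988] ydeg 33.14 [0.2 0.1 0.2] 0.0597186183447787 16.65
```

```bash
python3 - <<'E'
from h import *
plan([.5255,-.3097,.20],np.radians(13.3),34)
E
```

```text
slide [6.1, -16.5, 24.6] spin 0.0385
  slide [6.1, -15.6, 25.2] spin 0.0385
  slide [6.1, -14.6, 25.8] spin 0.0385
  slide [6.1, -13.6, 26.3] spin 0.0385
  slide [6.1, -12.6, 26.8] spin 0.0385
  slide [6.1, -11.5, 27.3] spin 0.0385
  slide [6.1, -10.5, 27.7] spin 0.0385
  slide [6.1, -9.4, 28.1] spin 0.0385
  slide [6.1, -8.3, 28.4] spin 0.0385
  n 9 total spin 0.3463415971507473 q6 -0.8211175397939652
```

Emit:
send_rows:
  motion:
    - {"hand": 0.3, "slide": [6, -16, 25], "spin": 0.0385}
    - {"hand": 0.3, "slide": [6, -15.5, 25], "spin": 0.0385}
    - {"hand": 0.3, "slide": [6, -14.5, 26], "spin": 0.0385}
    - {"hand": 0.3, "slide": [6, -13.5, 26], "spin": 0.0385}
    - {"hand": 0.3, "slide": [6, -12.5, 27], "spin": 0.0385}
    - {"hand": 0.3, "slide": [6, -11.5, 27], "spin": 0.0385}
    - {"hand": 0.3, "slide": [6, -10.5, 28], "spin": 0.0385}
    - {"hand": 0.3, "slide": [6, -9.5, 28], "spin": 0.0385}

```text
time: 17.45
tool_pos: [0.5455, -0.2941, 0.2322]
tool_rot: [2.79, 1.56, 1.485]
contact_force: [1.3, -0.0, -0.2]
opening: 0.0596
```

```bash
python3 st.py;  python3 - <<'E'
from h import *
plan([.5255,-.3097,.20],np.radians(13.3),34)
E
```

```text
[-0.6227, 0.5183, 1.2286, 0.009, 1.3999, -0.8898] sum 3.1469 [ 0.5455 -0.2941  0.2322] toolx [ 9.000e-04  1.030e-02 -9.999e-01] ydeg 15.22 [ 1.3 -0.  -0.2] 0.05957742298495025 17.45
  slide [16.0, -11.8, 5.0] spin 0.0167
  slide [16.0, -11.7, 5.2] spin 0.0167
  n 2 total spin 0.03344086901715548 q6 -0.8898196275087079
```

Emit:
send_rows:
  motion:
    - {"hand": 0.3, "slide": [16, -15, 7], "spin": 0.02}
    - {"hand": 0.3, "slide": [14, -9, 4], "spin": 0.013}
    - {"hand": 0.3, "slide": [0, 0, 0], "spin": 0}

```text
time: 17.75
tool_pos: [0.5298, -0.3208, 0.209]
tool_rot: [1.293, 1.557, -0.053]
contact_force: [0.2, -0.1, -0.0]
opening: 0.0598
```

```bash
python3 st.py;  python3 - <<'E'
from h import *
T=tool(); p=vision.read_camera("wrist"); cv2.imwrite("pics/w4.png",p["pixels"])
P=pts(p,T@p["T_tool_cam"]).reshape(-1,3)
reg=(abs(P[:,0]-.52)<.07)&(abs(P[:,1]+.28)<.11)
q=P[reg&(abs(P[:,2]-.02)<.006)]; r=cv2.minAreaRect(q[:,:2].astype(np.float32)); print(len(q),np.median(q[:,2]),r,cv2.boxPoints(r).round(3).tolist())
b=P[reg&(P[:,2]>.05)&(P[:,2]<.135)]; print(len(b),b.min(0),b.max(0)) if len(b) else 0
plan([.5255,-.3097,.10],np.radians(13.3),34)
E
```

```text
[-0.6721, 0.5229, 1.2851, 0.0081, 1.3226, -0.8994] sum 3.1306 [ 0.5298 -0.3208  0.209 ] toolx [ 1.350e-02 -7.000e-04 -9.999e-01] ydeg 12.91 [ 0.2 -0.1 -0. ] 0.05983581227867287 17.75
3672 0.019673842758776955 ((0.5179659128189087, -0.2885633409023285), (0.02397998608648777, 0.13979938626289368), 12.743877410888672) [[0.4909999966621399, -0.22300000488758087], [0.5220000147819519, -0.35899999737739563], [0.5450000166893005, -0.3540000021457672], [0.5139999985694885, -0.21799999475479126]]
428 [ 0.49986889 -0.24397789  0.0848704 ] [ 0.51045863 -0.21987989  0.12707855]
  slide [27.6, -1.1, -3.1] spin -0.0015
  slide [27.6, -1.1, -3.1] spin -0.0015
  slide [27.6, -1.1, -3.1] spin -0.0015
  slide [27.6, -1.1, -3.1] spin -0.0015
  n 4 total spin -0.005998530269969438 q6 -0.8992625519439069
```

View pics/w4.png

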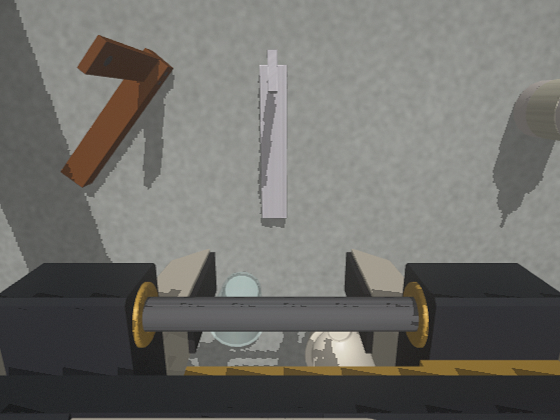

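Emit:
send_rows:
  motion:
    - {"hand": 0.3, "slide": [30, 0, -3], "spin": 0}
    - {"hand": 0.3, "slide": [-30, 0, -1.5], "spin": 0}
    - {"hand": 0.3, "slide": [-8, 0, 0], "spin": 0}

```text
time: 18.1
tool_pos: [0.5339, -0.3168, 0.2243]
tool_rot: [1.062, 1.547, -0.281]
contact_force: [1.4, -0.2, 1.3]
opening: 0.0596
```

```bash
python3 st.py;  python3 - <<'E'
from h import *
plan([.5241,-.3119,.06],np.radians(13.0),34)
E
```

```text
[-0.6635, 0.5084, 1.2673, 0.0093, 1.3435, -0.8941] sum 3.1192 [ 0.5339 -0.3168  0.2243] toolx [ 0.0232 -0.0067 -0.9997] ydeg 13.1 [ 1.4 -0.2  1.3] 0.05957736238133028 18.1
  slide [32.8, -2.4, -1.8] spin 0.0004
  slide [32.8, -2.4, -1.8] spin 0.0004
  slide [32.8, -2.4, -1.8] spin 0.0004
  slide [32.8, -2.4, -1.8] spin 0.0004
  slide [32.8, -2.4, -1.8] spin 0.0004
  n 5 total spin 0.0018070640101599533 q6 -0.8940930119005165
```

Emit:
send_rows:
  motion:
    - {"hand": 0.3, "slide": [45, -1, -1], "spin": 0}
    - {"hand": 0.3, "slide": [-45, -1, -1], "spin": 0}
    - {"hand": 0.3, "slide": [-20, 0, 0], "spin": 0}

```text
time: 18.4
tool_pos: [0.5315, -0.3118, 0.239]
tool_rot: [1.235, 1.552, -0.103]
contact_force: [-0.1, -0.9, 1.8]
opening: 0.0599
```

```bash
python3 st.py;  python3 - <<'E'
from h import *
plan([.5241,-.3119,.06],np.radians(13.0),45)
E
```

```text
[-0.66, 0.4944, 1.2503, 0.01, 1.3812, -0.8945] sum 3.1258 [ 0.5315 -0.3118  0.239 ] toolx [ 0.0185 -0.0019 -0.9998] ydeg 13.33 [-0.1 -0.9  1.8] 0.05991564463521664 18.4
  slide [44.7, -2.6, -0.7] spin 0.0014
  slide [44.7, -2.6, -0.7] spin 0.0014
  slide [44.7, -2.6, -0.7] spin 0.0014
  slide [44.7, -2.6, -0.7] spin 0.0014
  n 4 total spin 0.00579759107582678 q6 -0.8944719135931027
```

Emit:
send_rows:
  motion:
    - {"hand": 0.3, "slide": [50, -2, -1], "spin": 0}
    - {"hand": 0.3, "slide": [-50, -1, -1], "spin": 0}
    - {"hand": 0.3, "slide": [50, -2, 0], "spin": 0}
    - {"hand": 0.3, "slide": [-50, -1, 0], "spin": 0}

```text
time: 18.8
tool_pos: [0.5186, -0.3013, 0.222]
tool_rot: [-2.853, 1.542, 2.098]
contact_force: [-0.6, 0.5, -3.5]
opening: 0.0595
```

```bash
python3 st.py;  python3 - <<'E'
from h import *
plan([.5241,-.3119,.06],np.radians(13.0),45)
E
```

```text
[-0.6599, 0.4993, 1.2892, 0.011, 1.3799, -0.9001] sum 3.1684 [ 0.5186 -0.3013  0.222 ] toolx [-0.0145  0.025  -0.9996] ydeg 13.64 [-0.6  0.5 -3.5] 0.05945838900980272 18.8
  slide [40.4, 1.0, 4.0] spin 0.0028
  slide [40.4, 1.1, 4.0] spin 0.0028
  slide [40.4, 1.1, 4.0] spin 0.0028
  slide [40.4, 1.1, 4.0] spin 0.0028
  n 4 total spin 0.011236476912529048 q6 -0.9001055465509601
```

Emit:
send_rows:
  motion:
    - {"hand": 0.3, "slide": [32, 1, 4], "spin": 0.003}
    - {"hand": 0.3, "slide": [36, 1, 4], "spin": 0.003}
    - {"hand": 0.3, "slide": [36, 1, 4], "spin": 0.003}
    - {"hand": 0.3, "slide": [30, 1, 3], "spin": 0.002}
    - {"hand": 0.3, "slide": [15, 0, 0], "spin": 0}
    - {"hand": 0.3, "slide": [0, 0, 0], "spin": 0}

```text
time: 19.4
tool_pos: [0.5393, -0.3162, 0.0859]
tool_rot: [1.855, 1.558, 0.518]
contact_force: [0.1, 0.8, 0.4]
opening: 0.06
```

```bash
python3 st.py;  python3 - <<'E'
from h import *
T=tool(); p=vision.read_camera("wrist"); cv2.imwrite("pics/w5.png",p["pixels"])
P=pts(p,T@p["T_tool_cam"]).reshape(-1,3)
reg=(abs(P[:,0]-.52)<.07)&(abs(P[:,1]+.28)<.11)
q=P[reg&(abs(P[:,2]-.02)<.006)]; r=cv2.minAreaRect(q[:,:2].astype(np.float32)); print(len(q),np.median(q[:,2]),r,cv2.boxPoints(r).round(3).tolist())
plan([.5241,-.3119,.005],np.radians(13.0),45)
E
```

```text
[-0.6591, 0.651, 1.416, 0.014, 1.0695, -0.9003] sum 3.1365 [ 0.5393 -0.3162  0.0859] toolx [ 0.0115  0.0066 -0.9999] ydeg 13.43 [0.1 0.8 0.4] 0.060040945046193776 19.4
7921 0.019680070560316426 ((0.5180954933166504, -0.28842398524284363), (0.024089591577649117, 0.140095517039299), 13.02388858795166) [[0.4909999966621399, -0.22300000488758087], [0.5220000147819519, -0.35899999737739563], [0.5460000038146973, -0.3540000021457672], [0.5139999985694885, -0.21699999272823334]]
  slide [41.0, -7.7, -4.1] spin 0.0038
  slide [41.0, -7.8, -4.1] spin 0.0038
  n 2 total spin 0.007578122492119865 q6 -0.9002448424197718
```

View pics/w5.png

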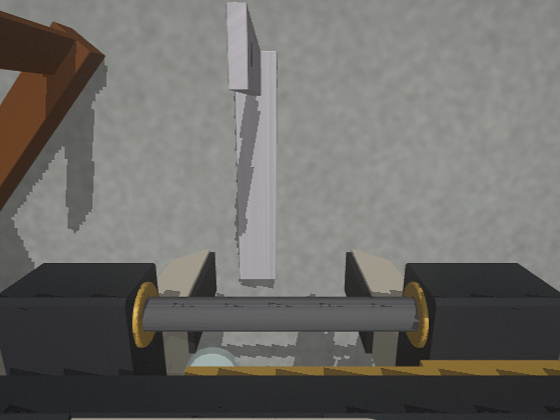

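Emit:
send_rows:
  motion:
    - {"hand": 0.3, "slide": [22, -8, -4], "spin": 0.004}
    - {"hand": 0.3, "slide": [22, -5, -3], "spin": 0.003}
    - {"hand": 0.3, "slide": [18, -3, -1], "spin": 0}

```text
time: 19.75
tool_pos: [0.531, -0.3162, 0.0339]
tool_rot: [1.111, 1.541, -0.23]
contact_force: [0.3, 0.7, 0.5]
opening: 0.0597
```

```bash
python3 st.py;  python3 - <<'E'
from h import *
plan([.5239,-.3125,.005],np.radians(13.0),45)
E
```

```text
[-0.6676, 0.694, 1.5031, 0.0161, 0.9172, -0.9072] sum 3.1144 [ 0.531  -0.3162  0.0339] toolx [ 0.0293 -0.0069 -0.9995] ydeg 13.18 [0.3 0.7 0.5] 0.05973931949455008 19.75
  slide [28.6, -6.9, -5.6] spin 0.0032
  n 1 total spin 0.0032131630600447103 q6 -0.9071623972666368
```

Emit:
send_rows:
  motion:
    - {"hand": 0.3, "slide": [14, -5, -5], "spin": 0.003}
    - {"hand": 0.3, "slide": [10, -2, -1], "spin": 0}

```text
time: 19.95
tool_pos: [0.5265, -0.3136, 0.0128]
tool_rot: [1.034, 1.534, -0.309]
contact_force: [-0.8, -0.3, 0.7]
opening: 0.0597
```

```bash
python3 st.py;  python3 - <<'E'
from h import *
plan([.5239,-.3125,.005],np.radians(13.0),45)
E
```

```text
[-0.669, 0.7128, 1.5395, 0.0172, 0.8548, -0.9081] sum 3.1071 [ 0.5265 -0.3136  0.0128] toolx [ 0.0352 -0.0112 -0.9993] ydeg 13.08 [-0.8 -0.3  0.7] 0.05969477581891427 19.95
  slide [7.6, -2.6, -1.8] spin 0.0014
  n 1 total spin 0.0013969411728238512 q6 -0.9080601668367695
```

Emit:
send_rows:
  motion:
    - {"hand": 0.3, "slide": [6, -3, -2], "spin": 0}
    - {"hand": -1, "slide": [0, 0, 0], "spin": 0}
    - {"hand": -1, "slide": [0, 0, 0], "spin": 0}
    - {"hand": -1, "slide": [0, 0, 0], "spin": 0}
    - {"hand": -1, "slide": [0, 0, 0], "spin": 0}
  grip_force: 55

```text
time: 20.45
tool_pos: [0.5268, -0.3145, 0.0108]
tool_rot: [0.971, 1.526, -0.371]
contact_force: [0.1, -0.6, 0.4]
opening: 0.0323
```

```bash
python3 st.py
```

```text
[-0.67, 0.713, 1.5466, 0.0178, 0.8391, -0.9105] sum 3.0988 [ 0.5268 -0.3145  0.0108] toolx [ 0.0418 -0.0162 -0.999 ] ydeg 13.15 [ 0.1 -0.6  0.4] 0.03226824698407405 20.45
```

Emit:
send_rows:
  motion:
    - {"hand": -0.3, "slide": [8, -2, -1], "spin": 0}
    - {"hand": -1, "slide": [3, 0, 0], "spin": 0}
    - {"hand": -1, "slide": [1, 0, 0], "spin": 0}
    - {"hand": -1, "slide": [1, 0, 0], "spin": 0}
    - {"hand": -1, "slide": [1, 0, 0], "spin": 0}

```text
time: 20.95
tool_pos: [0.5237, -0.315, 0.0007]
tool_rot: [0.932, 1.527, -0.41]
contact_force: [-2.2, 1.2, 10.6]
opening: 0.0238
```

```bash
python3 st.py
```

```text
[-0.6728, 0.7248, 1.5588, 0.0157, 0.8156, -0.9122] sum 3.0992 [ 0.5237 -0.315   0.0007] toolx [ 0.0403 -0.0175 -0.999 ] ydeg 13.14 [-2.2  1.2 10.6] 0.023763423577448893 20.95
```

Emit:
send_rows:
  motion:
    - {"hand": -1, "slide": [6, 0, 0], "spin": 0}
    - {"hand": -1, "slide": [6, 0, 0], "spin": 0}
    - {"hand": -1, "slide": [6, 0, 0], "spin": 0}

```text
time: 21.25
tool_pos: [0.5238, -0.315, 0.0005]
tool_rot: [0.887, 1.525, -0.453]
contact_force: [-16.0, 10.9, 49.7]
opening: 0.0235
```

```bash
python3 st.py
```

```text
[-0.672, 0.7242, 1.561, 0.0138, 0.8114, -0.9119] sum 3.0966 [ 5.238e-01 -3.150e-01  5.000e-04] toolx [ 0.0415 -0.0202 -0.9989] ydeg 13.24 [-16.   10.9  49.7] 0.023535291656551858 21.25
```

Emit:
send_rows:
  motion:
    - {"hand": -0.38, "slide": [-3, 0, 0], "spin": 0}
    - {"hand": -0.38, "slide": [-2, 0, 0], "spin": 0}
    - {"hand": -1, "slide": [0, 0, 0], "spin": 0}
    - {"hand": -1, "slide": [0, 0, 0], "spin": 0}
    - {"hand": -1, "slide": [0, 0, 0], "spin": 0}
  grip_force: 58

```text
time: 21.75
tool_pos: [0.5238, -0.3151, 0.008]
tool_rot: [0.877, 1.522, -0.463]
contact_force: [-1.1, 1.1, 8.3]
opening: 0.0231
```

```bash
python3 st.py
```

```text
[-0.6722, 0.7122, 1.5594, 0.0137, 0.8225, -0.9117] sum 3.094 [ 0.5238 -0.3151  0.008 ] toolx [ 0.0435 -0.0217 -0.9988] ydeg 13.23 [-1.1  1.1  8.3] 0.023123578611341723 21.75
```

Emit:
send_rows:
  motion:
    - {"hand": -1, "slide": [-15, 0, 0], "spin": 0}
    - {"hand": -1, "slide": [-30, 0, 0], "spin": 0}
    - {"hand": -1, "slide": [-30, 0, 0], "spin": 0}
    - {"hand": -1, "slide": [-12, 0, 0], "spin": 0}

```text
time: 22.15
tool_pos: [0.5168, -0.311, 0.0913]
tool_rot: [0.957, 1.537, -0.384]
contact_force: [0.2, -0.2, -3.4]
opening: 0.0234
```

```bash
python3 st.py;  python3 - <<'E'
from h import *
p=vision.read_camera("scene"); cv2.imwrite("pics/s2.png",cv2.resize(p["pixels"][140:320,120:390],None,fx=2.9,fy=2.9,interpolation=2))
t=s2w([0,-.145,.095]);print(t); plan(t,np.radians(4.8),32)
E
```

```text
[-0.674, 0.5956, 1.5076, 0.0116, 1.0055, -0.9104] sum 3.1088 [ 0.5168 -0.311   0.0913] toolx [ 0.0318 -0.0128 -0.9994] ydeg 13.21 [ 0.2 -0.2 -3.4] 0.02342348162640259 22.15
[0.64843329 0.01250854 0.095     ]
  slide [-0.3, 18.4, -25.9] spin 0.0134
  slide [-0.3, 18.0, -26.2] spin 0.0134
  slide [-0.3, 17.7, -26.4] spin 0.0134
  slide [-0.3, 17.3, -26.6] spin 0.0134
  slide [-0.3, 16.9, -26.9] spin 0.0134
  slide [-0.3, 16.6, -27.1] spin 0.0134
  slide [-0.3, 16.2, -27.3] spin 0.0134
  slide [-0.3, 15.9, -27.5] spin 0.0134
  slide [-0.3, 15.5, -27.7] spin 0.0134
  slide [-0.3, 15.1, -27.9] spin 0.0134
  slide [-0.3, 14.7, -28.1] spin 0.0134
  n 11 total spin 0.14691362282633613 q6 -0.9103541915914622
```

View pics/s2.png

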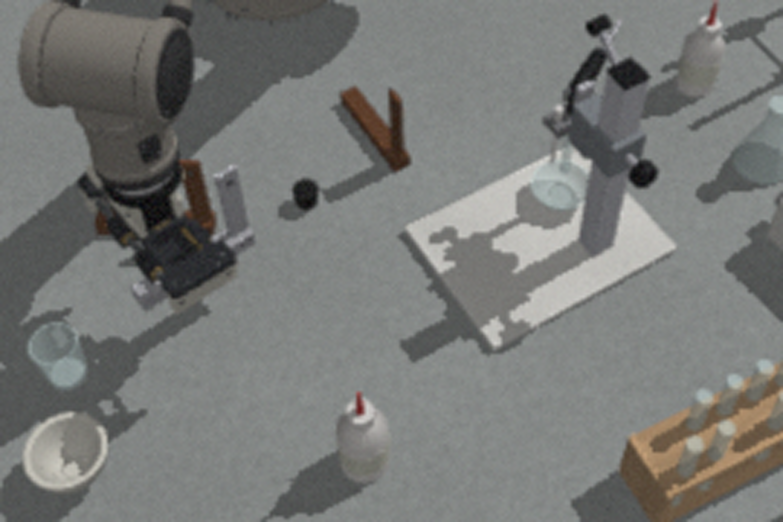

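Emit:
send_rows:
  motion:
    - {"hand": -1, "slide": [0, 12, -17], "spin": 0.013}
    - {"hand": -1, "slide": [0, 18, -26], "spin": 0.013}
    - {"hand": -1, "slide": [0, 17, -27], "spin": 0.013}
    - {"hand": -1, "slide": [0, 17, -27], "spin": 0.013}
    - {"hand": -1, "slide": [0, 16, -27], "spin": 0.013}
    - {"hand": -1, "slide": [0, 16, -27], "spin": 0.013}
    - {"hand": -1, "slide": [0, 16, -27], "spin": 0.013}
    - {"hand": -1, "slide": [0, 8, -14], "spin": 0.013}

```text
time: 23.0
tool_pos: [0.5971, -0.0943, 0.08]
tool_rot: [0.988, 1.552, -0.466]
contact_force: [0.2, -1.4, -3.9]
opening: 0.0233
```

```bash
python3 st.py;  python3 - <<'E'
from h import *
t=s2w([0,-.145,.095]);print(w2s(tool()[:3,3])); plan(t,np.radians(4.8),32)
E
```

```text
[-0.2816, 0.619, 1.4987, -0.0042, 1.0049, -0.3955] sum 3.1227 [ 0.5971 -0.0943  0.08  ] toolx [ 0.0172 -0.0086 -0.9998] ydeg 6.66 [ 0.2 -1.4 -3.9] 0.0233460328178949 23.0
[-0.06011931 -0.2471701   0.08000024]
  slide [-3.8, 15.9, -25.0] spin 0.0081
  slide [-3.8, 15.7, -25.1] spin 0.0081
  slide [-3.8, 15.5, -25.3] spin 0.0081
  slide [-3.8, 15.3, -25.4] spin 0.0081
  n 4 total spin 0.03249778908928014 q6 -0.39552783037801964
```

Emit:
send_rows:
  motion:
    - {"hand": -1, "slide": [-3, -23, -10], "spin": 0}
    - {"hand": -1, "slide": [-3, -45, -19], "spin": 0}
    - {"hand": -1, "slide": [-3, 45, 19], "spin": 0}
    - {"hand": -1, "slide": [-2, 23, 10], "spin": 0}

```text
time: 23.4
tool_pos: [0.5419, -0.074, 0.06]
tool_rot: [-1.926, 1.488, 2.909]
contact_force: [5.4, -2.7, -1.0]
opening: 0.023
```

```bash
python3 st.py
```

```text
[-0.2739, 0.6076, 1.5941, -0.004, 1.0229, -0.3942] sum 3.2247 [ 0.5419 -0.074   0.06  ] toolx [-0.0808  0.0191 -0.9965] ydeg 7.08 [ 5.4 -2.7 -1. ] 0.023043843956627282 23.4
```

```bash
python3 - <<'E'
from h import *
t=s2w([0,-.150,.10]);print(w2s(tool()[:3,3])); plan(t,np.radians(4.8),20)
E
```

```text
[-0.11343404 -0.222331    0.0600342 ]
  slide [-5.9, 14.1, -8.6] spin 0.005
  slide [-5.9, 14.1, -8.7] spin 0.005
  slide [-5.9, 14.0, -8.8] spin 0.005
  slide [-5.9, 14.0, -8.9] spin 0.005
  slide [-5.9, 13.9, -8.9] spin 0.005
  slide [-5.9, 13.9, -9.0] spin 0.005
  slide [-5.9, 13.8, -9.1] spin 0.005
  slide [-5.9, 13.8, -9.1] spin 0.005
  n 8 total spin 0.03986990934213375 q6 -0.3942224888181497
```

Emit:
send_rows:
  motion:
    - {"hand": -1, "slide": [-8, 14, -9], "spin": 0.005}
    - {"hand": -1, "slide": [-6, 14, -9], "spin": 0.005}
    - {"hand": -1, "slide": [-6, 14, -9], "spin": 0.005}
    - {"hand": -1, "slide": [-6, 14, -9], "spin": 0.005}
    - {"hand": -1, "slide": [-6, 14, -9], "spin": 0.005}
    - {"hand": -1, "slide": [-6, 14, -9], "spin": 0.005}
    - {"hand": -1, "slide": [-6, 14, -9], "spin": 0.005}
    - {"hand": -1, "slide": [-6, 14, -9], "spin": 0.005}

```text
time: 24.2
tool_pos: [0.6409, 0.0117, 0.0833]
tool_rot: [-1.861, 1.451, 2.93]
contact_force: [0.8, -0.2, -4.4]
opening: 0.0233
```

```bash
python3 st.py; python3 - <<'E'
from h import *
t=s2w([0,-.150,.10]);print(w2s(tool()[:3,3])); plan(t,np.radians(4.8),20)
E
```

```text
[-0.1074, 0.7487, 1.2341, 0.013, 1.2781, -0.1902] sum 3.261 [0.6409 0.0117 0.0833] toolx [-0.117   0.0252 -0.9928] ydeg 4.6 [ 0.8 -0.2 -4.4] 0.02330204812858909 24.2
[-0.00761995 -0.14514993  0.08330806]
  slide [-17.6, 5.7, 4.2] spin -0.0035
  n 1 total spin -0.003549292785319791 q6 -0.1901913937474238
```

Emit:
send_rows:
  motion:
    - {"hand": -1, "slide": [-18, 0, 0], "spin": 0}
    - {"hand": -1, "slide": [-35, 0, 0], "spin": 0}
    - {"hand": -1, "slide": [-50, 0, 0], "spin": 0}
    - {"hand": -1, "slide": [50, 0, 0], "spin": 0}
    - {"hand": -1, "slide": [38, 0, 0], "spin": 0}
    - {"hand": -1, "slide": [26, 0, 0], "spin": 0}
    - {"hand": -1, "slide": [12, 0, 0], "spin": 0}

```text
time: 24.9
tool_pos: [0.6392, 0.0141, 0.0547]
tool_rot: [-1.851, 1.443, 2.942]
contact_force: [-0.4, 0.2, -4.8]
opening: 0.0235
```

```bash
python3 st.py; python3 - <<'E'
from h import *
print(w2s(tool()[:3,3]))
E
```

```text
[-0.1038, 0.7809, 1.2562, 0.0128, 1.2313, -0.1894] sum 3.2684 [0.6392 0.0141 0.0547] toolx [-0.1245  0.0251 -0.9919] ydeg 4.74 [-0.4  0.2 -4.8] 0.02349635129417827 24.9
[-0.00909584 -0.14264577  0.05472907]
```

```bash
python3 - <<'E'
from h import *
t=s2w([-.000,-.126,.026]); plan(t,np.radians(4.8),9)
E
```

```text
slide [7.0, 3.1, -3.9] spin -0.0003
  slide [7.0, 3.1, -3.9] spin -0.0003
  slide [7.0, 3.1, -3.9] spin -0.0003
  slide [7.0, 3.1, -3.9] spin -0.0003
  n 4 total spin -0.0010198023859748773 q6 -0.1894372162418282
```

Emit:
send_rows:
  motion:
    - {"hand": -1, "slide": [5, 4, -5], "spin": 0}
    - {"hand": -1, "slide": [5, 3, -4], "spin": 0}
    - {"hand": -1, "slide": [5, 3, -4], "spin": 0}

```text
time: 25.2
tool_pos: [0.6442, 0.0289, 0.0333]
tool_rot: [-1.843, 1.436, 2.949]
contact_force: [0.7, -0.5, -4.4]
opening: 0.0235
```

```bash
python3 st.py; python3 - <<'E'
from h import *
print(w2s(tool()[:3,3]))
t=s2w([-.000,-.126,.026]); plan(t,np.radians(4.8),9)
p=vision.read_camera("scene"); cv2.imwrite("pics/s3.png",cv2.resize(p["pixels"][140:290,200:400],None,fx=3.9,fy=3.9,interpolation=2))
E
```

```text
[-0.0813, 0.8188, 1.2438, 0.016, 1.2134, -0.1675] sum 3.276 [0.6442 0.0289 0.0333] toolx [-0.1323  0.0258 -0.9909] ydeg 4.7 [ 0.7 -0.5 -4.4] 0.023533639168846328 25.2
[-0.0028279  -0.12828948  0.03325782]
  slide [6.9, 3.7, -2.0] spin -0.0018
  n 1 total spin -0.0017864286083262293 q6 -0.16752671079914802
```

View pics/s3.png

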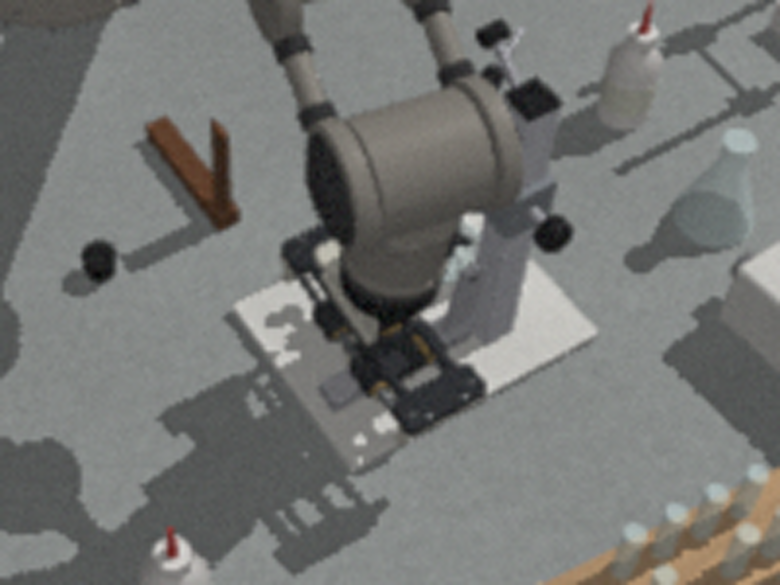

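Emit:
send_rows:
  motion:
    - {"hand": -1, "slide": [5, 3, -2], "spin": 0}
    - {"hand": -1, "slide": [4, 1, 0], "spin": 0}

```text
time: 25.45
tool_pos: [0.6478, 0.0334, 0.0238]
tool_rot: [-1.851, 1.437, 2.943]
contact_force: [-4.8, 3.3, 7.1]
opening: 0.0232
```

```bash
python3 st.py; python3 - <<'E'
from h import *
print(w2s(tool()[:3,3]))
E
```

```text
[-0.0747, 0.8353, 1.2378, 0.0177, 1.2014, -0.1632] sum 3.2745 [0.6478 0.0334 0.0238] toolx [-0.1309  0.0264 -0.991 ] ydeg 4.78 [-4.8  3.3  7.1] 0.023206796055941933 25.45
[ 0.00115404 -0.12412467  0.02376977]
```

Emit:
send_rows:
  motion:
    - {"hand": -0.35, "slide": [0, 0, 0], "spin": 0}
    - {"hand": 0.1, "slide": [0, 0, 0], "spin": 0}
    - {"hand": 0.3, "slide": [0, 0, 0], "spin": 0}
    - {"hand": 0.3, "slide": [-18, 3, 0], "spin": 0}
    - {"hand": 0.3, "slide": [-35, 3, 0], "spin": 0}
    - {"hand": 0.3, "slide": [-45, 0, 10], "spin": 0}
    - {"hand": 0.3, "slide": [-30, 0, 15], "spin": 0}

```text
time: 26.15
tool_pos: [0.672, 0.0063, 0.1523]
tool_rot: [-1.852, 1.434, 2.943]
contact_force: [0.9, 0.3, 0.8]
opening: 0.0597
```

```bash
python3 st.py; python3 - <<'E'
from h import *
print(w2s(tool()[:3,3]))
T=tool(); p=vision.read_camera("wrist"); cv2.imwrite("pics/w6.png",p["pixels"])
P=pts(p,T@p["T_tool_cam"]).reshape(-1,3);S=w2s(P)
q=S[(abs(P[:,2]-.033)<.006)&(S[:,1]<-.017)&(S[:,1]>-.2)&(abs(S[:,0])<.05)]
r=cv2.minAreaRect(q[:,:2].astype(np.float32)); print(len(q),np.median(q[:,2]),r,cv2.boxPoints(r).round(3).tolist())
p=vision.read_camera("scene"); cv2.imwrite("pics/s4.png",cv2.resize(p["pixels"][140:290,200:400],None,fx=3.9,fy=3.9,interpolation=2))
E
```

```text
[-0.1103, 0.7587, 1.0174, 0.012, 1.5018, -0.1947] sum 3.2779 [0.672  0.0063 0.1523] toolx [-0.1337  0.0269 -0.9907] ydeg 4.89 [0.9 0.3 0.8] 0.05969045976737277 26.15
[ 0.02292447 -0.15314411  0.15228439]
5758 0.03267704374865968 ((-0.018395740538835526, -0.09222108125686646), (0.06292763352394104, 0.1504392772912979), 0.0009921763557940722) [[-0.05000000074505806, -0.017000000923871994], [-0.05000000074505806, -0.16699999570846558], [0.013000000268220901, -0.16699999570846558], [0.013000000268220901, -0.017000000923871994]]
```

View pics/w6.png

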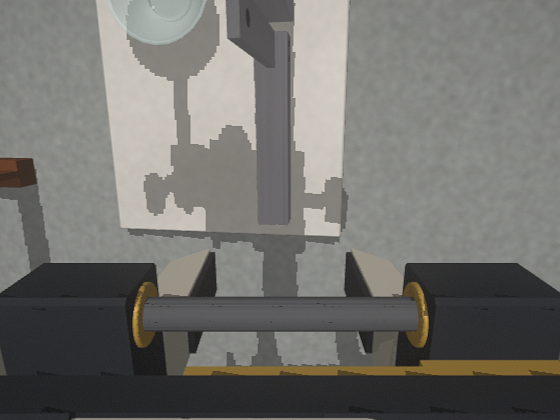

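View pics/s4.png

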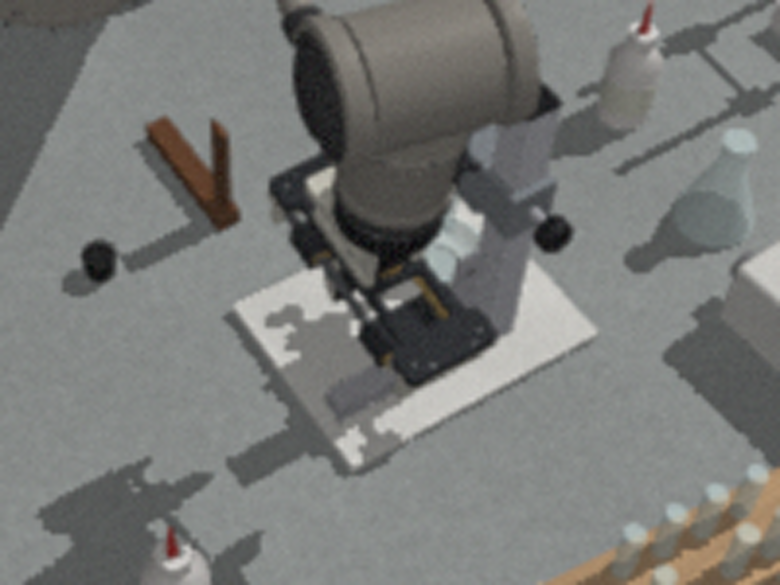

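Emit:
send_rows:
  motion:
    - {"hand": 0.3, "slide": [-18, -4, 0], "spin": 0}
    - {"hand": 0.3, "slide": [-35, -4, 0], "spin": 0}
    - {"hand": 0.3, "slide": [-50, -4, 0], "spin": 0}
    - {"hand": 0.3, "slide": [50, 0, 0], "spin": 0}
    - {"hand": 0.3, "slide": [35, 0, 0], "spin": 0}
    - {"hand": 0.3, "slide": [18, 0, 0], "spin": 0}

```text
time: 26.85
tool_pos: [0.6688, 0.0013, 0.1679]
tool_rot: [-1.873, 1.463, 2.916]
contact_force: [0.1, 0.1, -0.6]
opening: 0.0592
```

```bash
python3 st.py
```

```text
[-0.118, 0.7215, 1.0432, 0.0115, 1.4837, -0.1972] sum 3.2484 [0.6688 0.0013 0.1679] toolx [-0.1045  0.0239 -0.9942] ydeg 4.54 [ 0.1  0.1 -0.6] 0.059232085212116994 26.85
```

Emit:
send_rows:
  motion:
    - {"hand": 0.3, "slide": [-20, -6, 0], "spin": 0}
    - {"hand": 0.3, "slide": [-40, -6, 0], "spin": 0}
    - {"hand": 0.3, "slide": [-50, -6, 0], "spin": 0}
    - {"hand": 0.3, "slide": [50, 0, 0], "spin": 0}
    - {"hand": 0.3, "slide": [38, 0, 0], "spin": 0}
    - {"hand": 0.3, "slide": [26, 0, 0], "spin": 0}
    - {"hand": 0.3, "slide": [12, 0, 0], "spin": 0}

```text
time: 27.55
tool_pos: [0.6504, 0.0006, 0.156]
tool_rot: [-1.887, 1.469, 2.902]
contact_force: [-0.6, -0.2, -0.9]
opening: 0.0596
```

```bash
python3 st.py
```

```text
[-0.1226, 0.6899, 1.1366, 0.012, 1.4167, -0.2018] sum 3.2431 [6.504e-01 6.000e-04 1.560e-01] toolx [-0.0991  0.0242 -0.9948] ydeg 4.48 [-0.6 -0.2 -0.9] 0.05963047674981372 27.55
```

Emit:
send_rows:
  motion:
    - {"hand": 0.3, "slide": [-20, -6, 0], "spin": 0}
    - {"hand": 0.3, "slide": [-40, -6, 0], "spin": 0}
    - {"hand": 0.3, "slide": [-50, -6, 0], "spin": 0}
    - {"hand": 0.3, "slide": [50, 0, 0], "spin": 0}
    - {"hand": 0.3, "slide": [38, 0, 0], "spin": 0}
    - {"hand": 0.3, "slide": [26, 0, 0], "spin": 0}
    - {"hand": 0.3, "slide": [12, 0, 0], "spin": 0}

```text
time: 28.25
tool_pos: [0.6313, 0.0, 0.1434]
tool_rot: [-1.899, 1.472, 2.889]
contact_force: [-0.3, -0.5, -1.0]
opening: 0.0594
```

```bash
python3 st.py
```

```text
[-0.1275, 0.6614, 1.226, 0.0126, 1.3518, -0.2066] sum 3.2393 [0.6313 0.     0.1434] toolx [-0.0952  0.0246 -0.9952] ydeg 4.43 [-0.3 -0.5 -1. ] 0.059389562822867836 28.25
```

Emit:
send_rows:
  motion:
    - {"hand": 0.3, "slide": [-20, -15, 5], "spin": 0}
    - {"hand": 0.3, "slide": [-35, -30, 10], "spin": 0}
    - {"hand": 0.3, "slide": [-35, -35, 10], "spin": 0}
    - {"hand": 0.3, "slide": [-15, -20, 5], "spin": 0}
    - {"hand": 0.3, "slide": [-8, -10, 0], "spin": 0}

```text
time: 28.75
tool_pos: [0.5292, -0.0409, 0.2608]
tool_rot: [-1.889, 1.458, 2.9]
contact_force: [0.8, 0.8, -0.1]
opening: 0.0597
```

```bash
python3 st.py
```

```text
[-0.2229, 0.3967, 1.3519, 0.0021, 1.5059, -0.2997] sum 3.2545 [ 0.5292 -0.0409  0.2608] toolx [-0.1094  0.027  -0.9936] ydeg 4.49 [ 0.8  0.8 -0.1] 0.05966171314494285 28.75
```

Emit:
send_rows:
  motion:
    - {"hand": 0.3, "slide": [-18, 0, 0], "spin": 0}
    - {"hand": 0.3, "slide": [-35, 0, 0], "spin": 0}
    - {"hand": 0.3, "slide": [-50, 0, 0], "spin": 0}
    - {"hand": 0.3, "slide": [50, 0, 0], "spin": 0}
    - {"hand": 0.3, "slide": [38, 0, 0], "spin": 0}
    - {"hand": 0.3, "slide": [26, 0, 0], "spin": 0}
    - {"hand": 0.3, "slide": [15, 0, 0], "spin": 0}

```text
time: 29.45
tool_pos: [0.5361, -0.0401, 0.2452]
tool_rot: [-1.919, 1.485, 2.869]
contact_force: [-0.7, 0.5, 0.2]
opening: 0.0597
```

```bash
python3 st.py
```

```text
[-0.2199, 0.4025, 1.3836, 0.0045, 1.4412, -0.2969] sum 3.2274 [ 0.5361 -0.0401  0.2452] toolx [-0.0826  0.0231 -0.9963] ydeg 4.44 [-0.7  0.5  0.2] 0.05970412211517571 29.45
```

Emit:
send_rows:
  motion:
    - {"hand": 0.3, "slide": [-20, 0, 0], "spin": 0}
    - {"hand": 0.3, "slide": [-38, 0, 0], "spin": 0}
    - {"hand": 0.3, "slide": [-50, 0, 0], "spin": 0}
    - {"hand": 0.3, "slide": [50, 0, 0], "spin": 0}
    - {"hand": 0.3, "slide": [35, 0, 0], "spin": 0}
    - {"hand": 0.3, "slide": [20, 0, 0], "spin": 0}
    - {"hand": 0.3, "slide": [8, 0, 0], "spin": 0}

```text
time: 30.15
tool_pos: [0.5418, -0.0377, 0.2414]
tool_rot: [-1.95, 1.49, 2.84]
contact_force: [-0.4, -0.1, 0.2]
opening: 0.0593
```

```bash
python3 st.py
```

```text
[-0.2147, 0.4117, 1.3794, 0.007, 1.4305, -0.2938] sum 3.2216 [ 0.5418 -0.0377  0.2414] toolx [-0.0766  0.0238 -0.9968] ydeg 4.53 [-0.4 -0.1  0.2] 0.05932064004373161 30.15
```

Emit:
send_rows:
  motion:
    - {"hand": 0.3, "slide": [-20, 0, 0], "spin": 0}
    - {"hand": 0.3, "slide": [-38, 0, 0], "spin": 0}
    - {"hand": 0.3, "slide": [-50, 0, 0], "spin": 0}
    - {"hand": 0.3, "slide": [50, 0, 0], "spin": 0}
    - {"hand": 0.3, "slide": [35, 0, 0], "spin": 0}
    - {"hand": 0.3, "slide": [20, 0, 0], "spin": 0}
    - {"hand": 0.3, "slide": [8, 0, 0], "spin": 0}

```text
time: 30.85
tool_pos: [0.5496, -0.0369, 0.2441]
tool_rot: [-1.993, 1.506, 2.798]
contact_force: [-0.4, 0.2, 0.7]
opening: 0.0597
```

```bash
python3 st.py; python3 - <<'E'
from h import *
t=s2w([0,-.122,.12]); plan(t,np.radians(4.8),36)
E
```

```text
[-0.2112, 0.4149, 1.3659, 0.0086, 1.4251, -0.2919] sum 3.2059 [ 0.5496 -0.0369  0.2441] toolx [-0.0611  0.0218 -0.9979] ydeg 4.58 [-0.4  0.2  0.7] 0.059698573731352456 30.85
  slide [23.9, 21.9, -12.2] spin -0.0008
  slide [23.9, 21.9, -12.2] spin -0.0008
  slide [23.9, 21.9, -12.2] spin -0.0008
  slide [23.9, 21.9, -12.2] spin -0.0008
  slide [23.9, 21.9, -12.2] spin -0.0008
  n 5 total spin -0.003887631439472017 q6 -0.2918562837504059
```

Emit:
send_rows:
  motion:
    - {"hand": 0.3, "slide": [16, 15, -8], "spin": 0}
    - {"hand": 0.3, "slide": [16, 16, -9], "spin": 0}
    - {"hand": 0.3, "slide": [16, 16, -9], "spin": 0}
    - {"hand": 0.3, "slide": [16, 16, -9], "spin": 0}
    - {"hand": 0.3, "slide": [16, 16, -9], "spin": 0}
    - {"hand": 0.3, "slide": [16, 14, -8], "spin": 0}

```text
time: 31.45
tool_pos: [0.6378, 0.0259, 0.1456]
tool_rot: [-2.021, 1.513, 2.768]
contact_force: [0.2, -0.8, -0.0]
opening: 0.06
```

```bash
python3 st.py; python3 - <<'E'
from h import *
t=s2w([0,-.124,.06]); print(w2s(tool()[:3,3]));plan(t,np.radians(4.8),15)
E
```

```text
[-0.0875, 0.6467, 1.2447, 0.0168, 1.3056, -0.1693] sum 3.1969 [0.6378 0.0259 0.1456] toolx [-0.0536  0.021  -0.9983] ydeg 4.44 [ 0.2 -0.8 -0. ] 0.05997554899923867 31.45
[-0.00951805 -0.1307629   0.14558568]
  slide [14.2, 2.3, -0.8] spin -0.001
  slide [14.2, 2.3, -0.8] spin -0.001
  slide [14.2, 2.3, -0.8] spin -0.001
  slide [14.2, 2.3, -0.8] spin -0.001
  slide [14.2, 2.3, -0.8] spin -0.001
  slide [14.2, 2.3, -0.8] spin -0.001
  n 6 total spin -0.006241716812072973 q6 -0.16928556345518517
```

Emit:
send_rows:
  motion:
    - {"hand": 0.3, "slide": [5, 2, -1], "spin": 0}
    - {"hand": 0.3, "slide": [5, 2, -1], "spin": 0}
    - {"hand": 0.3, "slide": [5, 1.5, -1], "spin": 0}
    - {"hand": 0.3, "slide": [5, 1.5, -1], "spin": 0}
    - {"hand": 0.3, "slide": [5, 1, -0.5], "spin": 0}
    - {"hand": 0.3, "slide": [5, 1, 0], "spin": 0}
    - {"hand": 0.3, "slide": [5, 1, 0], "spin": 0}
    - {"hand": 0.3, "slide": [5, 1, 0], "spin": 0}

```text
time: 32.25
tool_pos: [0.6474, 0.0321, 0.1045]
tool_rot: [-2.031, 1.515, 2.758]
contact_force: [-0.2, 0.2, 0.8]
opening: 0.0596
```

```bash
python3 st.py; python3 - <<'E'
from h import *
print(w2s(tool()[:3,3]))
T=tool(); p=vision.read_camera("wrist"); cv2.imwrite("pics/w7.png",p["pixels"])
P=pts(p,T@p["T_tool_cam"]).reshape(-1,3);S=w2s(P); np.save("pics/w7.npy",S)
q=S[(S[:,1]<-.03)&(S[:,1]>-.2)&(abs(S[:,0])<.06)&(P[:,2]<.06)]
print(np.histogram(q[:,2],bins=np.arange(.0,.06,.003)))
q=q[abs(q[:,2]-.033)<.005]; r=cv2.minAreaRect(q[:,:2].astype(np.float32)); print(r,cv2.boxPoints(r).round(4).tolist())
E
```

```text
[-0.077, 0.7012, 1.2603, 0.0178, 1.2332, -0.1602] sum 3.1947 [0.6474 0.0321 0.1045] toolx [-0.0515  0.0208 -0.9985] ydeg 4.44 [-0.2  0.2  0.8] 0.05960982658756259 32.25
[ 0.00057848 -0.12543068  0.1045371 ]
(array([  648,     0,     1,  4423, 22542,     4,     0,     0,    11,
           5,  5126,  2213,     0,     0,    11,    14,    14,     0,
           1]), array([0.   , 0.003, 0.006, 0.009, 0.012, 0.015, 0.018, 0.021, 0.024,
       0.027, 0.03 , 0.033, 0.036, 0.039, 0.042, 0.045, 0.048, 0.051,
       0.054, 0.057]))
((3.4475699067115784e-05, -0.09841534495353699), (0.02408471703529358, 0.13663627207279205), 0.635962963104248) [[-0.012799999676644802, -0.03020000085234642], [-0.01119999960064888, -0.16689999401569366], [0.012799999676644802, -0.16660000383853912], [0.011300000362098217, -0.029999999329447746]]
```

View pics/w7.png

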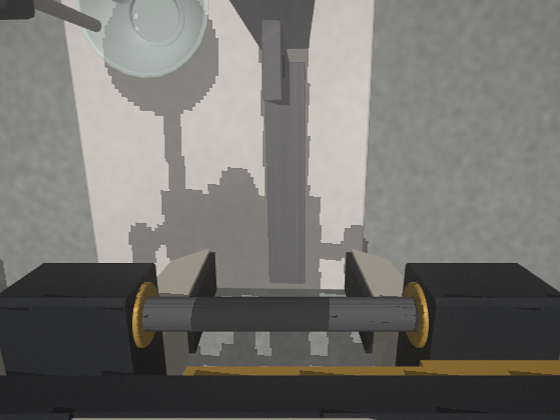

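Emit:
send_rows:
  motion:
    - {"hand": 0.3, "slide": [-18, -1, 0], "spin": 0}
    - {"hand": 0.3, "slide": [-35, -2, 0], "spin": 0}
    - {"hand": 0.3, "slide": [-50, -2, 0], "spin": 0}
    - {"hand": 0.3, "slide": [50, 0, 0], "spin": 0}
    - {"hand": 0.3, "slide": [35, 0, 0], "spin": 0}
    - {"hand": 0.3, "slide": [18, 0, 0], "spin": 0}
    - {"hand": 0.3, "slide": [0, 0, 0], "spin": 0}

```text
time: 33.0
tool_pos: [0.643, 0.0312, 0.1078]
tool_rot: [-2.036, 1.516, 2.753]
contact_force: [0.2, -0.2, 0.3]
opening: 0.0598
```

```bash
python3 st.py; python3 - <<'E'
from h import *
print(w2s(tool()[:3,3]))
E
```

```text
[-0.0787, 0.6898, 1.2731, 0.0177, 1.2309, -0.1616] sum 3.1937 [0.643  0.0312 0.1078] toolx [-0.0506  0.0207 -0.9985] ydeg 4.42 [ 0.2 -0.2  0.3] 0.0597534236205413 33.0
[-0.00380875 -0.12589782  0.10776174]
```

Emit:
send_rows:
  motion:
    - {"hand": 0.3, "slide": [-12, 0, 0], "spin": 0}
    - {"hand": 0.3, "slide": [-25, 0, 0], "spin": 0}
    - {"hand": 0.3, "slide": [-38, 0, 0], "spin": 0}
    - {"hand": 0.3, "slide": [-50, 0, 0], "spin": 0}

```text
time: 33.4
tool_pos: [0.6474, 0.0286, 0.2338]
tool_rot: [-1.986, 1.506, 2.803]
contact_force: [0.9, -0.3, -1.1]
opening: 0.0594
```

```bash
python3 st.py
```

```text
[-0.0821, 0.6105, 1.0664, 0.0164, 1.5273, -0.1598] sum 3.2041 [0.6474 0.0286 0.2338] toolx [-0.0609  0.0215 -0.9979] ydeg 4.42 [ 0.9 -0.3 -1.1] 0.05941752009959753 33.4
```

Emit:
send_rows:
  motion:
    - {"hand": 0.3, "slide": [50, 0, 0], "spin": 0}

```text
time: 33.5
tool_pos: [0.654, 0.0288, 0.2028]
tool_rot: [-2.258, 1.538, 2.531]
contact_force: [2.1, -0.8, 0.9]
opening: 0.0599
```

```bash
python3 st.py
```

```text
[-0.0811, 0.6188, 1.1342, 0.0168, 1.4169, -0.1605] sum 3.17 [0.654  0.0288 0.2028] toolx [-0.0269  0.0189 -0.9995] ydeg 4.4 [ 2.1 -0.8  0.9] 0.05985314273720262 33.5
```

Emit:
send_rows:
  motion:
    - {"hand": 0.3, "slide": [40, 0, 0], "spin": 0}

```text
time: 33.6
tool_pos: [0.6539, 0.0294, 0.1651]
tool_rot: [-2.344, 1.542, 2.445]
contact_force: [-0.7, -0.4, -1.3]
opening: 0.0599
```

```bash
python3 st.py
```

```text
[-0.0801, 0.642, 1.1965, 0.0171, 1.3266, -0.161] sum 3.165 [0.6539 0.0294 0.1651] toolx [-0.022   0.0184 -0.9996] ydeg 4.4 [-0.7 -0.4 -1.3] 0.059876866387906305 33.6
```

Emit:
send_rows:
  motion:
    - {"hand": 0.3, "slide": [30, 0, 0], "spin": 0}
    - {"hand": 0.3, "slide": [20, 0, 0], "spin": 0}

```text
time: 33.8
tool_pos: [0.6549, 0.0302, 0.1186]
tool_rot: [-2.542, 1.548, 2.247]
contact_force: [-0.0, -0.1, 0.1]
opening: 0.0599
```

```bash
python3 st.py
```

```text
[-0.0789, 0.6794, 1.2599, 0.0177, 1.218, -0.1617] sum 3.1573 [0.6549 0.0302 0.1186] toolx [-0.0143  0.0178 -0.9997] ydeg 4.39 [-0.  -0.1  0.1] 0.05991393325487984 33.8
```

```bash
python3 - <<'E'
from h import *
print(w2s(tool()[:3,3]))
t=s2w([0,-.122,.04]); plan(t,np.radians(4.8),16)
E
```

```text
[ 0.00788554 -0.12792539  0.11858633]
  slide [15.8, -1.4, -0.9] spin -0.0014
  slide [15.8, -1.4, -0.9] spin -0.0014
  slide [15.8, -1.4, -0.9] spin -0.0014
  slide [15.8, -1.4, -0.9] spin -0.0014
  slide [15.8, -1.4, -0.9] spin -0.0014
  n 5 total spin -0.00711920515595299 q6 -0.1616810794489548
```

Emit:
send_rows:
  motion:
    - {"hand": 0.1, "slide": [15, -3, -2], "spin": -0.003}
    - {"hand": 0.1, "slide": [15, -3, -2], "spin": -0.003}
    - {"hand": 0.1, "slide": [14, -2, -1], "spin": 0}
    - {"hand": 0.1, "slide": [12, 0, -1], "spin": 0}
    - {"hand": 0.1, "slide": [9, 0, 0], "spin": 0}
  grip_force: 40

```text
time: 34.3
tool_pos: [0.6507, 0.0363, 0.0613]
tool_rot: [3.117, 1.554, 1.629]
contact_force: [-0.5, -0.6, 0.4]
opening: 0.0505
```

```bash
python3 st.py; python3 - <<'E'
from h import *
print(w2s(tool()[:3,3]))
t=s2w([0,-.122,.018]); plan(t,np.radians(4.8),16)
E
```

```text
[-0.07, 0.7258, 1.3431, 0.0191, 1.0749, -0.1617] sum 3.1438 [0.6507 0.0363 0.0613] toolx [-0.001   0.0169 -0.9999] ydeg 4.73 [-0.5 -0.6  0.4] 0.05052457569259437 34.3
[ 0.00425446 -0.12145036  0.06126899]
  slide [14.4, -1.4, 0.4] spin -0.0004
  slide [14.4, -1.4, 0.4] spin -0.0004
  slide [14.4, -1.4, 0.4] spin -0.0004
  n 3 total spin -0.0011371912006170604 q6 -0.16173467488442045
```

Emit:
send_rows:
  motion:
    - {"hand": 0, "slide": [14, -3, 0], "spin": 0}
    - {"hand": -0.1, "slide": [13, -2, 0], "spin": 0}
    - {"hand": -0.2, "slide": [9, 0, 0], "spin": 0}
    - {"hand": -0.3, "slide": [5, 0, 0], "spin": 0}

```text
time: 34.7
tool_pos: [0.6484, 0.0363, 0.0211]
tool_rot: [2.773, 1.554, 1.284]
contact_force: [0.6, -0.3, 0.0]
opening: 0.0341
```

```bash
python3 st.py; python3 - <<'E'
from h import *
print(w2s(tool()[:3,3]))
E
```

```text
[-0.0702, 0.7683, 1.3854, 0.0201, 0.9843, -0.164] sum 3.138 [0.6484 0.0363 0.0211] toolx [ 0.0048  0.0165 -0.9999] ydeg 4.73 [ 0.6 -0.3  0. ] 0.03408567573612622 34.7
[ 0.00195709 -0.12126567  0.02111833]
```

Emit:
send_rows:
  motion:
    - {"hand": -0.5, "slide": [4, -2, 0], "spin": 0}
    - {"hand": -1, "slide": [0, 0, 0], "spin": 0}
    - {"hand": -1, "slide": [0, 0, 0], "spin": 0}
    - {"hand": -1, "slide": [0, 0, 0], "spin": 0}

```text
time: 35.1
tool_pos: [0.6463, 0.0362, 0.0162]
tool_rot: [2.827, 1.554, 1.339]
contact_force: [-0.5, 0.2, -2.4]
opening: 0.0236
```

```bash
python3 st.py; python3 - <<'E'
from h import *
print(w2s(tool()[:3,3]))
E
```

```text
[-0.0707, 0.7719, 1.3944, 0.0203, 0.9727, -0.1646] sum 3.139 [0.6463 0.0362 0.0162] toolx [ 0.0039  0.0165 -0.9999] ydeg 4.73 [-0.5  0.2 -2.4] 0.023634595483062498 35.1
[-0.00015677 -0.12125171  0.01617511]
```

Emit:
send_rows:
  motion:
    - {"hand": -1, "slide": [1.5, 0, -3], "spin": 0}
    - {"hand": -1, "slide": [1, 0, -3], "spin": 0}
    - {"hand": -1, "slide": [1, 0, -3], "spin": 0}

```text
time: 35.4
tool_pos: [0.6476, 0.042, 0.0161]
tool_rot: [2.403, 1.556, 0.915]
contact_force: [-1.4, -4.8, 4.1]
opening: 0.0236
```

```bash
python3 st.py; python3 - <<'E'
from h import *
print(w2s(tool()[:3,3]))
E
```

```text
[-0.0593, 0.772, 1.3942, 0.015, 0.967, -0.1502] sum 3.1333 [0.6476 0.042  0.0161] toolx [ 0.0091  0.0118 -0.9999] ydeg 4.72 [-1.4 -4.8  4.1] 0.02363184130265811 35.4
[ 0.00163416 -0.11554506  0.01614332]
```

Emit:
send_rows:
  motion:
    - {"hand": -1, "slide": [0.5, -1, -3], "spin": 0}
    - {"hand": -1, "slide": [0.5, -1, -3], "spin": 0}

```text
time: 35.6
tool_pos: [0.6467, 0.0462, 0.0162]
tool_rot: [2.071, 1.555, 0.583]
contact_force: [3.2, -17.1, 0.4]
opening: 0.0235
```

```bash
python3 st.py; python3 - <<'E'
from h import *
print(w2s(tool()[:3,3]))
T=tool(); p=vision.read_camera("wrist"); cv2.imwrite("pics/w8.png",p["pixels"])
E
```

```text
[-0.0514, 0.7691, 1.4005, 0.0114, 0.9593, -0.1405] sum 3.1289 [0.6467 0.0462 0.0162] toolx [ 0.0132  0.0087 -0.9999] ydeg 4.73 [  3.2 -17.1   0.4] 0.02353942703003714 35.6
[ 0.00106967 -0.11128635  0.01618776]
```

View pics/w8.png

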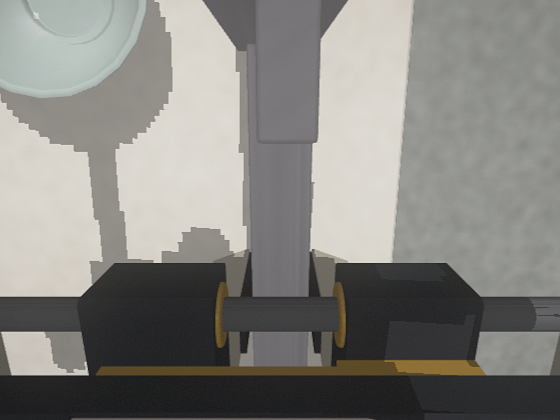

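```bash
cat > roll.py <<'E'
from h import *
T=tool(); p=vision.read_camera("wrist"); cv2.imwrite("pics/w9.png",p["pixels"])
P=pts(p,T@p["T_tool_cam"]).reshape(-1,3);S=w2s(P)
def fit(q,n=3):
    for _ in range(n):
        A=np.c_[q[:,:2],np.ones(len(q))]; c,*_=np.linalg.lstsq(A,q[:,2],rcond=None); r=q[:,2]-A@c; q=q[abs(r)<2.5*r.std()+1e-6]
    return c,r.std(),len(q)
pl=(abs(P[:,2]-.013)<.004)&(S[:,1]<-.03)&(S[:,1]>-.16)&(S[:,0]>-.10)&(S[:,0]<.05)&(abs(S[:,0])>.02)
st=(abs(P[:,2]-.033)<.004)&(S[:,1]<-.045)&(S[:,1]>-.15)&(abs(S[:,0]-.0)<.0115)
c1=fit(S[pl]);c2=fit(S[st]); print("plate",c1);print("stock",c2)
print("roll(deg) %.2f pitch %.2f"%tuple(np.degrees(c2[0][:2]-c1[0][:2])), "mid height diff mm",1e3*((c2[0]-c1[0])@[0,-.08,1]))
for y in(-.05,-.1): print(y,1e3*((c2[0]-c1[0])@[0,y,1]))
q=S[st]; r=cv2.minAreaRect(q[:,:2].astype(np.float32)); print("x range",np.percentile(q[:,0],[1,99]))
b=S[(S[:,2]>.1)&(S[:,2]<.145)&(abs(S[:,0])<.03)&(S[:,1]>-.06)]; print("blade",len(b),np.percentile(b,[1,50,99],axis=0).round(4).tolist() if len(b) else "")
E
python3 roll.py; python3 st.py
```

```text
plate (array([-0.00016785, -0.00030324,  0.01265251]), np.float64(0.0005894775381389264), 44245)
stock (array([ 0.00754279, -0.00033823,  0.03272375]), np.float64(0.0005610071499615523), 10618)
roll(deg) 0.44 pitch -0.00 mid height diff mm 20.074041963241857
-0.05 20.072992316004445
-0.1 20.0747417280668
x range [-0.01129599  0.01128411]
blade 0 
[-0.0516, 0.7691, 1.4005, 0.0117, 0.9594, -0.1405] sum 3.129 [0.6467 0.0461 0.0162] toolx [ 0.0131  0.0089 -0.9999] ydeg 4.71 [  2.  -10.6   2.5] 0.023720108560094988 35.7
```

Emit:
send_rows:
  motion:
    - {"hand": -1, "slide": [3, -1, -2.5], "spin": 0}

```text
time: 35.8
tool_pos: [0.6468, 0.0461, 0.016]
tool_rot: [1.805, 1.554, 0.316]
contact_force: [-8.5, -16.8, 34.9]
opening: 0.0236
```

```bash
python3 st.py; python3 roll.py; python3 st.py
```

```text
[-0.0499, 0.7682, 1.4032, 0.0075, 0.9543, -0.1366] sum 3.1257 [0.6468 0.0461 0.016 ] toolx [ 0.0162  0.0053 -0.9999] ydeg 4.72 [ -8.5 -16.8  34.9] 0.023571314340478607 35.8
plate (array([-1.74436758e-04,  1.76378036e-05,  1.26912113e-02]), np.float64(0.0005890182292096265), 44455)
stock (array([ 6.37187450e-03, -6.40383873e-05,  3.27086886e-02]), np.float64(0.000550265935518043), 10432)
roll(deg) 0.38 pitch -0.00 mid height diff mm 20.02401137961788
-0.05 20.021561093889282
-0.1 20.02564490343694
x range [-0.01126525  0.01126057]
blade 0 
[-0.0498, 0.7679, 1.4038, 0.0071, 0.9537, -0.1362] sum 3.1253 [0.6467 0.0461 0.0161] toolx [ 0.0165  0.005  -0.9999] ydeg 4.72 [ -4.  -13.9  17.4] 0.02401347675914477 35.85
```

Emit:
send_rows:
  motion:
    - {"hand": -1, "slide": [2, -0.5, -2], "spin": 0}
    - {"hand": -1, "slide": [2.5, 0, -2], "spin": 0}
  grip_force: 16

```text
time: 36.05
tool_pos: [0.6468, 0.0462, 0.0159]
tool_rot: [1.451, 1.551, -0.037]
contact_force: [-6.9, -11.8, 19.5]
opening: 0.0241
```

```bash
python3 st.py; python3 roll.py; python3 st.py
```

```text
[-0.0469, 0.767, 1.4063, 0.0002, 0.9488, -0.1293] sum 3.1221 [0.6468 0.0462 0.0159] toolx [ 1.950e-02 -7.000e-04 -9.998e-01] ydeg 4.72 [ -6.9 -11.8  19.5] 0.024091024216055287 36.05
plate (array([-0.000172  , -0.00022873,  0.01265198]), np.float64(0.0005904815104624148), 44330)
stock (array([ 0.00486468, -0.00019725,  0.03266793]), np.float64(0.0005448043807732102), 10132)
roll(deg) 0.29 pitch 0.00 mid height diff mm 20.01343044060054
-0.05 20.014374885177038
-0.1 20.012800810882876
x range [-0.01129364  0.0112416 ]
blade 0 
[-0.0467, 0.767, 1.4064, -0.0, 0.9486, -0.1291] sum 3.122 [0.6468 0.0463 0.0159] toolx [ 1.960e-02 -9.000e-04 -9.998e-01] ydeg 4.73 [ -6.7 -11.9  16. ] 0.02355691439645375 36.1
```

```bash
python3 - <<'E'
from h import *
T=tool(); p=vision.read_camera("wrist"); cv2.imwrite("pics/w10.png",p["pixels"])
P=pts(p,T@p["T_tool_cam"]);S=((P-O)@RS)
for v in(5,15,25,35,45,60,100,180): 
    r=S[v,180:380]; print(v,[(i+180,*(1e3*r[i]).round(1)) for i in range(0,200,14)])
s=S.reshape(-1,3); st=s[(abs(s[:,2]-.033)<.004)&(s[:,1]<-.045)&(s[:,1]>-.15)&(abs(s[:,0])<.03)]; print(st.min(0),st.max(0),np.percentile(st[:,0],[.5,99.5]))
for n in("scene","top"):
    p=vision.read_camera(n); im=p["pixels"]; cv2.imwrite(f"pics/{n}9.png",im)
    if n=="scene": cv2.imwrite("pics/s9.png",cv2.resize(im[140:290,200:400],None,fx=3.9,fy=3.9,interpolation=2))
E
```

```text
5 [(180, np.float64(-37.8), np.float64(-1.0), np.float64(13.0)), (194, np.float64(-32.4), np.float64(-0.9), np.float64(12.8)), (208, np.float64(-15.6), np.float64(-17.1), np.float64(87.7)), (222, np.float64(-12.8), np.float64(-16.9), np.float64(87.2)), (236, np.float64(-10.0), np.float64(-17.0), np.float64(87.3)), (250, np.float64(-2.6), np.float64(-35.5), np.float64(173.3)), (264, np.float64(-4.2), np.float64(-17.0), np.float64(87.7)), (278, np.float64(-2.6), np.float64(-35.5), np.float64(173.3)), (292, np.float64(-2.6), np.float64(-35.5), np.float64(173.3)), (306, np.float64(-2.6), np.float64(-35.5), np.float64(173.3)), (320, np.float64(-2.6), np.float64(-35.5), np.float64(173.3)), (334, np.float64(-2.6), np.float64(-35.5), np.float64(173.3)), (348, np.float64(13.2), np.float64(-16.8), np.float64(87.0)), (362, np.float64(32.5), np.float64(-0.4), np.float64(11.6)), (376, np.float64(37.4), np.float64(-0.9), np.float64(13.9))]
15 [(180, np.float64(-38.1), np.float64(-4.3), np.float64(12.4)), (194, np.float64(-32.6), np.float64(-4.4), np.float64(13.0)), (208, np.float64(-27.3), np.floa
[... 5831 characters left out ...]
4), np.float64(-65.2), np.float64(32.9)), (264, np.float64(-6.0), np.float64(-65.5), np.float64(31.6)), (278, np.float64(-0.7), np.float64(-65.2), np.float64(33.1)), (292, np.float64(4.8), np.float64(-65.6), np.float64(31.1)), (306, np.float64(10.1), np.float64(-65.3), np.float64(32.9)), (320, np.float64(17.9), np.float64(-69.5), np.float64(13.5)), (334, np.float64(24.3), np.float64(-69.8), np.float64(12.1)), (348, np.float64(30.4), np.float64(-69.8), np.float64(12.3)), (362, np.float64(36.9), np.float64(-70.1), np.float64(11.0)), (376, np.float64(42.8), np.float64(-69.8), np.float64(12.3))]
[-0.02618635 -0.1499911   0.02902212] [ 0.02845811 -0.04502029  0.03698976] [-0.01995897  0.02116325]
```

View pics/w10.png

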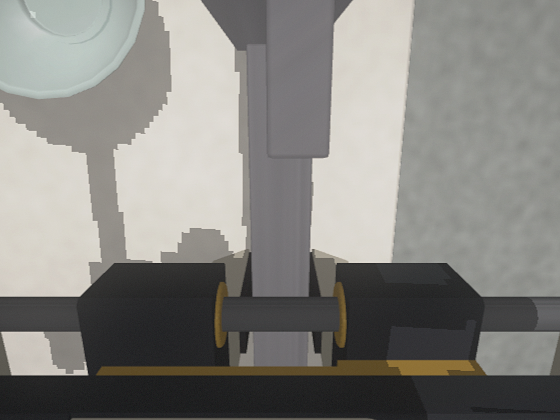

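View pics/s9.png

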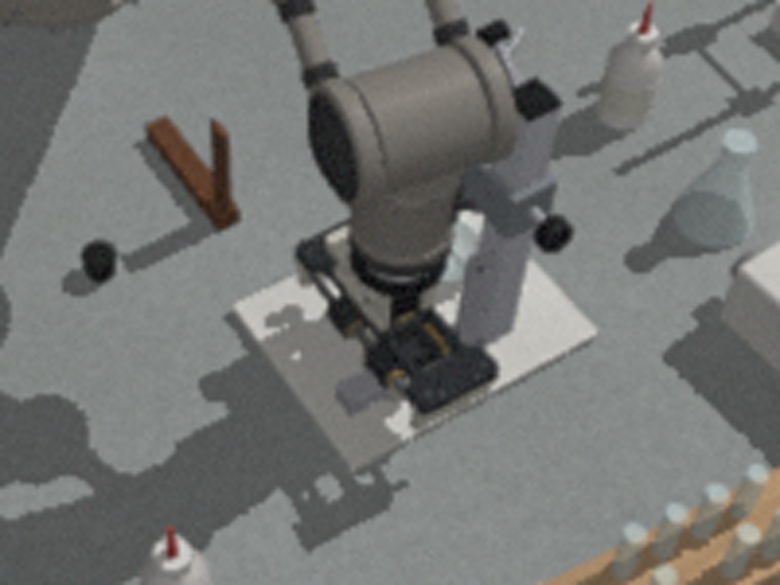

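View pics/top9.png

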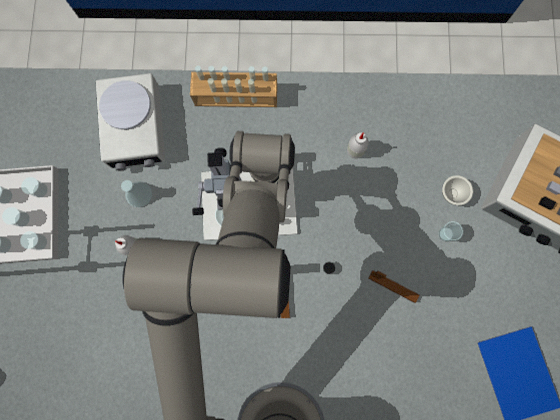

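```bash
python3 - <<'E'
from h import *
T=tool(); p=vision.read_camera("wrist")
P=pts(p,T@p["T_tool_cam"]);S=((P-O)@RS)
s=S.reshape(-1,3)
c=s[(abs(s[:,1]+.017)<.0015)&(s[:,2]>.04)&(s[:,2]<.11)&(abs(s[:,0])<.03)]
for z in np.arange(.04,.11,.01):
    k=c[(c[:,2]>z)&(c[:,2]<z+.01)]; print("col z",round(z,2),len(k),(1e3*k[:,0].min()).round(1) if len(k) else"",(1e3*k[:,0].max()).round(1) if len(k) else"",1e3*np.median(k[:,1]) if len(k) else "")
st=s[(abs(s[:,2]-.033)<.002)&(abs(s[:,0])<.016)]
for y in np.arange(-.15,-.015,.015):
    k=st[(st[:,1]>y)&(st[:,1]<y+.015)]; print("stock y",round(y,3),len(k),(1e3*np.percentile(k[:,0],[.3,99.7])).round(1) if len(k) else "")
print(st[:,1].max())
E
python3 st.py
```

```text
col z 0.04 185 -16.5 -4.8 -17.027351149267208
col z 0.05 238 -16.5 -4.5 -17.03928447471877
col z 0.06 339 -16.5 13.4 -17.043867132831164
col z 0.07 503 -16.6 13.5 -17.0125087063574
col z 0.08 793 -16.6 13.6 -17.004284189096218
col z 0.09 189 -16.5 13.1 -17.057865183183218
col z 0.1 0   
col z 0.11 0   
stock y -0.15 1558 [-11.5  12. ]
stock y -0.135 292 [-11.3  12.3]
stock y -0.12 1277 [-11.7  12.3]
stock y -0.105 2079 [-15.3  15.3]
stock y -0.09 2147 [-11.5  12.2]
stock y -0.075 2341 [-11.5  12.2]
stock y -0.06 1136 [-11.6  12.2]
stock y -0.045 807 [-11.6  -4.9]
stock y -0.03 801 [-15.4  -4.7]
stock y -0.015 0 
-0.016831379755817326
[-0.0469, 0.767, 1.4063, 0.0004, 0.9487, -0.1295] sum 3.122 [0.6468 0.0463 0.0159] toolx [ 1.960e-02 -6.000e-04 -9.998e-01] ydeg 4.72 [ -5.8 -11.4  15.8] 0.023784412255134668 36.3
```

Emit:
send_rows:
  motion:
    - {"hand": -1, "slide": [0, -3, -1], "spin": 0}
    - {"hand": -1, "slide": [2.5, -0.5, -2.5], "spin": 0}
  grip_force: 20

```text
time: 36.5
tool_pos: [0.6443, 0.0461, 0.0158]
tool_rot: [1.27, 1.547, -0.219]
contact_force: [-8.3, -14.7, 24.8]
opening: 0.0236
```

```bash
python3 st.py; python3 roll.py; python3 - <<'E'
from h import *
T=tool(); p=vision.read_camera("wrist")
P=pts(p,T@p["T_tool_cam"]);S=((P-O)@RS)
s=S.reshape(-1,3)
c=s[(abs(s[:,1]+.017)<.002)&(s[:,2]>.04)&(s[:,2]<.11)&(abs(s[:,0])<.03)]
print("col",c[:,0].min(),c[:,0].max(),np.median(c[:,1]))
st=s[(abs(s[:,2]-.033)<.002)&(abs(s[:,0])<.016)&(s[:,1]>-.09)&(s[:,1]<-.05)];print(np.percentile(st[:,0],[.3,99.7]))
st=s[(abs(s[:,2]-.033)<.002)&(abs(s[:,0])<.009)&(s[:,1]>-.09)];print(st[:,1].max())
E
python3 st.py
```

```text
[-0.0451, 0.7618, 1.4182, -0.0051, 0.938, -0.1235] sum 3.118 [0.6443 0.0461 0.0158] toolx [ 0.0233 -0.0052 -0.9997] ydeg 4.67 [ -8.3 -14.7  24.8] 0.023633383404410905 36.5
plate (array([-1.10447218e-05, -9.65713858e-05,  1.26938449e-02]), np.float64(0.0005898418231922863), 44073)
stock (array([5.62494654e-03, 7.38030458e-05, 3.27590748e-02]), np.float64(0.0005507798598514996), 9041)
roll(deg) 0.32 pitch 0.01 mid height diff mm 20.051599924804822
-0.05 20.056711157752066
-0.1 20.04819243617333
x range [-0.01130565  0.00971884]
blade 0 
col -0.016525106063460093 0.013471330266193309 -0.0170048080540167
[-0.01396424  0.00983287]
-0.016744044071870478
[-0.045, 0.7618, 1.4182, -0.0052, 0.9382, -0.1236] sum 3.1182 [0.6443 0.0461 0.0158] toolx [ 0.0232 -0.0053 -0.9997] ydeg 4.68 [ -4.4 -13.4  13.1] 0.02368489501880721 36.6
```

```bash
python3 - <<'E'
from h import *
p=vision.read_camera("scene");P=pts(p).reshape(-1,3);S=w2s(P)
k=(S[:,0]>-.125)&(S[:,0]<-.09)&(S[:,1]>.035)&(S[:,1]<.065)&(P[:,2]>.2)&(P[:,2]<.3); print(k.sum(),S[k].max(0) if k.any() else "")
s=observe();print(s["contact_force"],s["opening"])
print(job.hand_in())
E
```

```text
51 [-0.09038886  0.05964216  0.26779229]
[ -3.55201707 -12.43555109  13.03725212] 0.024054213983468225
the job is handed in; nothing more can be done
None
```

The job is handed in. The lever is up, and the arm is still gripping the steel square, pressing its stock onto the plate and its blade against the column. It took about 37 s of the 64 s allowed.

**Lever:** I gripped the knob by its flat ends and raised it along its arc to the stop. In the last check the top of the knob was at about 265 mm, so its centre is about 255 mm (254 mm is fully up). The electrode was clear of the dish in the pictures.

**Square:** I used the grey steel square and left the two brown look-alikes alone. My row-by-row moves had tilted the gripper, so I first set the square on the plate about 12 mm from the column and let go. After straightening the gripper I gripped it again and slid it into the corner.

**Last checks:**

| Check | Result |
|---|---|
| Stock pitch along its length | 0.01° |
| Stock height above plate | 20.05 mm (20 mm nominal) |
| Stock roll about its length | 0.32° (about 0.1 mm over its width) |
| Stock centre against column centre | within about 0.6 mm |
| Heel end against column face | same position to about 0.3 mm |
| Downward press | about 13 N |
| Press against column | about 12 N |
| Grip force | 20 N |

- **Roll:** The stock's 0.32° roll did not go to zero. The gripper itself still leans about 1.3°.
- **Blade contact:** I measured contact directly only at the heel. Higher up the blade it is inferred from the pitch and the force.
- **Other objects:** I saw nothing else moved in the last scene and top pictures, but the arm hid part of the view and I did not measure it.

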